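# Fit the pointer knobs in a twist-lock switch box

### The job

Fit the pointer knobs in the switch box on the bench: twist its grey cover a quarter turn counter-clockwise to unlock it, lift it off and set it down upright on the black rubber mat. Push every knob that is standing on the bench fully home onto a spindle of its own (there may be fewer knobs than spindles; any knob fits any spindle, but only with its flat lined up with the spindle's flat). Then put the cover back over the knobs and twist it clockwise to its stop so that it is locked; never tip the cover over.

Things in the scene. Friction and masses are not known exactly. Their poses are not given: they have to be found in the camera images.
- switch_box: grey die-cast switch box, fixed; its place and yaw vary. Base 168 (x) x 160 (y) x 40 mm high, 7 mm high fixing ears at both y sides (to y = +-98 mm), two cable glands on the +x side. On it a round aluminium boss, radius 58 mm, 30 mm high, upper edge chamfered: its top is 70 mm above the bench. Origin: centre of the underside, under the boss's axis; z up
- box_lug (a point): middle of the bayonet lug on the boss's +x side, 62 mm from the axis, 12 mm above the base's deck; its twin is on the -x side. Each lug spans 60 degrees (30 either side of the box's x axis), out to radius 65 mm, 9 to 15 mm above the deck; its clockwise end (from above) is closed down to the deck by a stop. White lines on the deck mark +x and -x. Axes as the box's
- cover: grey round bayonet cover, loose, 0.24 to 0.39 kg, radius 72 mm over its ribs, 80 mm high, hollow from below (inner radius 67 mm, 76 mm deep), starts locked on the box with its rim on the deck, 40 mm above the bench. Angle on the box = yaw of its x axis from the box's x axis, modulo half a turn: 0 is locked, against the stops (starts at 0.03 to 0.12). Origin: centre of the rim's underside; z up
- cover_claw (a point): the claw inside the cover's rim on its +x side, 64 mm from the axis, 3 mm above the rim; its twin is at -x (white lines outside mark both). Each spans 44 degrees, 6 mm high, inner radius 60 mm. The claws clear the lugs when the cover's angle is 1.0 to 2.1 rad, best 1.57 (counter-clockwise from above is positive); below 0.9 they are caught. It turns freely: no spring, no detent
- cover_grip (a point): where to grip the cover: middle of the bar on its top, 93 mm above the rim. The bar is 70 mm long along the cover's x axis, 16 mm wide along y, and reaches from 80 to 106 mm above the rim
- mat: flat black rubber mat, fixed, 170 x 170 x 3 mm, place and yaw vary, kept clear; the cover is to stand on it, centre within 50 mm of the mat's centre. Between it and the knobs a fixed soldering iron in its stand rises to 150 mm: carry over it; beyond it a lamp shade hangs 340 mm above the bench. Origin: centre of the underside
- knob_1: black pointer knob, loose, upright on the bench, 0.036 to 0.063 kg, or absent; all alike. Round foot, radius 19.5 mm, 18 mm high; on it a wing to grip, 14 mm wide (y), sides flat and parallel from x = -13 to +12 mm, from 18 to 38 mm above the underside. D-shaped bore in the underside, 16.5 mm deep, flat on the nose side. Origin: centre of the underside, on the bore's axis; x to the nose, z up
- knob_2: black pointer knob, loose, upright on the bench, 0.036 to 0.063 kg, or absent; all alike. Round foot, radius 19.5 mm, 18 mm high; on it a wing to grip, 14 mm wide (y), sides flat and parallel from x = -13 to +12 mm, from 18 to 38 mm above the underside. D-shaped bore in the underside, 16.5 mm deep, flat on the nose side. Origin: centre of the underside, on the bore's axis; x to the nose, z up
- knob_3: black pointer knob, loose, upright on the bench, 0.036 to 0.063 kg, or absent; all alike. Round foot, radius 19.5 mm, 18 mm high; on it a wing to grip, 14 mm wide (y), sides flat and parallel from x = -13 to +12 mm, from 18 to 38 mm above the underside. D-shaped bore in the underside, 16.5 mm deep, flat on the nose side. Origin: centre of the underside, on the bore's axis; x to the nose, z up
- knob_1_nose (a point): nose of that knob's wing, towards which the wing tapers and the white line on its top runs: 21 mm from the axis, 30 mm above its underside; axes as the knob's; absent with its knob. The wing's tail ends 16 mm from the axis. The bore is 0.6 mm wider all round than a spindle, so it goes on when lined up within about 0.1 rad
- knob_2_nose (a point): nose of that knob's wing, towards which the wing tapers and the white line on its top runs: 21 mm from the axis, 30 mm above its underside; axes as the knob's; absent with its knob. The wing's tail ends 16 mm from the axis. The bore is 0.6 mm wider all round than a spindle, so it goes on when lined up within about 0.1 rad
- knob_3_nose (a point): nose of that knob's wing, towards which the wing tapers and the white line on its top runs: 21 mm from the axis, 30 mm above its underside; axes as the knob's; absent with its knob. The wing's tail ends 16 mm from the axis. The bore is 0.6 mm wider all round than a spindle, so it goes on when lined up within about 0.1 rad
- spindle_a_seat (a point): seat of one of three fixed brass spindles, 33 mm from the box axis, 57 mm apart, yaws vary: 14 mm thick, 14.5 mm high above this point, tip chamfered, one flat 2.5 mm from its axis. Point: on the axis, on the steel plate (72 mm above the bench) where the knob's underside comes to rest; x out of the flat (black mark on the plate): a knob goes on only with its x along it
- spindle_b_seat (a point): seat of one of three fixed brass spindles, 33 mm from the box axis, 57 mm apart, yaws vary: 14 mm thick, 14.5 mm high above this point, tip chamfered, one flat 2.5 mm from its axis. Point: on the axis, on the steel plate (72 mm above the bench) where the knob's underside comes to rest; x out of the flat (black mark on the plate): a knob goes on only with its x along it
- spindle_c_seat (a point): seat of one of three fixed brass spindles, 33 mm from the box axis, 57 mm apart, yaws vary: 14 mm thick, 14.5 mm high above this point, tip chamfered, one flat 2.5 mm from its axis. Point: on the axis, on the steel plate (72 mm above the bench) where the knob's underside comes to rest; x out of the flat (black mark on the plate): a knob goes on only with its x along it
Not all that is in view belongs to the job. What is shaped like the knob_3 but blue, turquoise or yellow is not meant.

How it is judged:
On the way, in this order (a step that is already met when the one before it is completed fails the run):
1. the cover is unlocked, lifted off the switch box and set down upright on the mat (horizontal distance between cover and mat below 0.05 m and height (world z) of cover below 0.008 m and angle between cover's own z axis and vertical below 0.1 rad and contact force between cover and the fingers below 0.1 N), for 0.2 s.
2. every knob present is fully down on a spindle of its own (((horizontal distance between knob_1 and spindle_a_seat below 0.004 m and z of knob_1 in the frame of spindle_a_seat below 0.004 m and x of knob_1_nose in the frame of spindle_a_seat above 0.015 m and angle between the x axis of knob_1 and the x axis of spindle_a_seat, either way round below 0.25 rad and angle between knob_1's own z axis and vertical below 0.12 rad) or (horizontal distance between knob_1 and spindle_b_seat below 0.004 m and z of knob_1 in the frame of spindle_b_seat below 0.004 m and x of knob_1_nose in the frame of spindle_b_seat above 0.015 m and angle between the x axis of knob_1 and the x axis of spindle_b_seat, either way round below 0.25 rad and angle between knob_1's own z axis and vertical below 0.12 rad) or (horizontal distance between knob_1 and spindle_c_seat below 0.004 m and z of knob_1 in the frame of spindle_c_seat below 0.004 m and x of knob_1_nose in the frame of spindle_c_seat above 0.015 m and angle between the x axis of knob_1 and the x axis of spindle_c_seat, either way round below 0.25 rad and angle between knob_1's own z axis and vertical below 0.12 rad)) and ((horizontal distance between knob_2 and spindle_a_seat below 0.004 m and z of knob_2 in the frame of spindle_a_seat below 0.004 m and x of knob_2_nose in the frame of spindle_a_seat above 0.015 m and angle between the x axis of knob_2 and the x axis of spindle_a_seat, either way round below 0.25 rad and angle between knob_2's own z axis and vertical below 0.12 rad) or (horizontal distance between knob_2 and spindle_b_seat below 0.004 m and z of knob_2 in the frame of spindle_b_seat below 0.004 m and x of knob_2_nose in the frame of spindle_b_seat above 0.015 m and angle between the x axis of knob_2 and the x axis of spindle_b_seat, either way round below 0.25 rad and angle between knob_2's own z axis and vertical below 0.12 rad) or (horizontal distance between knob_2 and spindle_c_seat below 0.004 m and z of knob_2 in the frame of spindle_c_seat below 0.004 m and x of knob_2_nose in the frame of spindle_c_seat above 0.015 m and angle between the x axis of knob_2 and the x axis of spindle_c_seat, either way round below 0.25 rad and angle between knob_2's own z axis and vertical below 0.12 rad)) and ((horizontal distance between knob_3 and spindle_a_seat below 0.004 m and z of knob_3 in the frame of spindle_a_seat below 0.004 m and x of knob_3_nose in the frame of spindle_a_seat above 0.015 m and angle between the x axis of knob_3 and the x axis of spindle_a_seat, either way round below 0.25 rad and angle between knob_3's own z axis and vertical below 0.12 rad) or (horizontal distance between knob_3 and spindle_b_seat below 0.004 m and z of knob_3 in the frame of spindle_b_seat below 0.004 m and x of knob_3_nose in the frame of spindle_b_seat above 0.015 m and angle between the x axis of knob_3 and the x axis of spindle_b_seat, either way round below 0.25 rad and angle between knob_3's own z axis and vertical below 0.12 rad) or (horizontal distance between knob_3 and spindle_c_seat below 0.004 m and z of knob_3 in the frame of spindle_c_seat below 0.004 m and x of knob_3_nose in the frame of spindle_c_seat above 0.015 m and angle between the x axis of knob_3 and the x axis of spindle_c_seat, either way round below 0.25 rad and angle between knob_3's own z axis and vertical below 0.12 rad))), for 0.2 s.
At the end, for the whole second after the job is handed in: Every knob present sits on its own spindle: within 4 mm of its axis and 4 mm of fully down, upright, nose to the flat within 0.25 rad. The cover is on the box, centred within 5 mm, rim within 4 mm of the deck, turned within 0.26 rad of locked, at rest (all of step 2 and horizontal distance between cover and switch_box below 0.005 m and z of cover in the frame of switch_box below 0.044 m and angle between the x axis of cover and the x axis of switch_box, either way round below 0.26 rad and angle between cover's own z axis and vertical below 0.05 rad and linear speed of cover below 0.02 m/s); the robot touches nothing.
It fails at once if the cover is tipped over or turned upside down (angle between cover's own z axis and vertical above 0.8 rad).
Of knob_1, knob_2, knob_3 only 2 to 3 are there at a start; the rules pass over those that are not, and their reading is None.
At some moment in a run one of knob_1, knob_2, knob_3 may be knocked a few centimetres aside while the robot is not near it.
It also fails if it takes over 208 s, if anything falls off the work surface, if the arm or the gripper's body presses on something with over 40 N, if the wrist force passes 120 N, or if a joint passes its speed limit or range.

### The arm

A 7-joint arm with a two-finger parallel gripper is mounted at the origin on a cart in front of the work surface, level with it; the furniture and walls round the work are solid. World frame = base frame: x ahead of the robot, y to its left, z up, the work surface at z = 0. Lengths are in m, angles in rad, forces in N, time in s.
With the tool pointing down it reaches from about 0.35 to 0.9 m from the base axis. Payload 8.1 kg.
Tool frame: the origin (TCP) lies at the very end of the fingers, on their centre line; the grasp point (between the pads) lies 19 mm behind it; z points along the fingers, y is the direction in which the jaws open and shut (so a half turn about z gives the same grasp; the last joint's range is limited). The gripper opens to 92 mm and grips with 3 to 60 N. Pads are 19 mm wide; open, the fingers measure 130 mm over their backs; the gripper's body (75 mm by 190 mm) begins 47 mm behind the grasp point.
Start: joints at [1.133, 0.434, 0.025, 1.573, -0.012, 1.134, -0.075], TCP at [0.205, -0.59, 0.227] pointing down, gripper open.
Joint ranges: [-2.62, 2.62], [-0.44, 2.09], [-1.27, 1.32], [0.08, 2.57], [-1.32, 4.46], [0.12, 2], [-2.74, 2.74]. Speed limits (rad/s): [2.22, 2.22, 3.01, 3.01, 3.14, 3.14, 3.14].

### API

Orientations are given as a rotation vector (axis times angle).
In Python, from cell import observe, get_image, sign_off gives the robot as it stands.
- The arm moves only by the tool arm_command, never from a script. Its argument "deltas" is a list of rows, each an object with "xyz": the shift along the tool's x, y, z in cm, a list of three; "turn": the turn about the tool's z in degrees; "jaw": the closure in counts, from 0 (fully open) to 255 (shut). A call has 1 to 5 rows; each row is the pose to reach, as a shift and turn from the pose measured when the call began, along the tool's axes at that moment; what a row does not reach only later rows make up. A row lasts 1/12 s, in which the tool goes at most 41.7 mm and 7.16 degrees, less where a joint would pass 70% of its speed; a pose out of reach is approached as far as the arm can. A call with a gripper value outside its range is refused whole. The fingers move at their own pace and stop on an object; "force" is the grip in N (left out, the last holds). Time passes only in rows, so rows that repeat a pose let the fingers close. It gives the time, the measured TCP pose, the force and the opening at its end, in the units of the state.
- observe(): the state, without advancing time (a new reading comes with each control period).
- get_image(name): name is "scene" or "top"; returns a dict with "frame" (400x640x3 uint8, red, green, blue), "depth" (400x640 float32, m along the optical axis (not along the pixel's ray), 0 where there is no reading), "camera_matrix" (3x3 intrinsics, pixels), "distortion" ([k1, k2, p1, p2, k3] as OpenCV has them; the pictures are not rectified), "cam_to_world" (4x4, takes a point from camera to world coordinates). Camera axes: x right, y up, looking along -z (the intrinsics and any distortion apply to the point x, -y, -z); pixel columns grow to the right and rows downward; lengths in m; the calibration is good to about 2 mm. A picture is of the moment at which its call begins.
- sign_off(): hands the job in, once; it reports no verdict.
The state is a dict: "clock": time; "joints": joint angles; "dq": joint speeds; "joint_efforts": joint torques, N m; "position": TCP position; "ee_rot": TCP orientation; "force": force on the tool from outside, world axes, zero at the start; "ft_torque": the same for the moment, N m; "width": opening from 0.0 (shut) to 1.0 (fully open).
Only numpy, scipy, OpenCV 4.12 (cv2) and the standard library are available. Lean on these libraries where they do the work, as an engineer would, in place of code of your own. Each camera call takes 0.05 s, during which the arm holds its last target.

## Working session

There is one attempt and no reset: what is moved stays moved. The work goes in short steps, Python scripts to look and compute and a tool call to move; the robot and the scene stay as the last step left them, time stands still between calls to the robot, and variables do not carry over. Pictures are saved under pics/ and viewed, and the job is handed in when it is done.

Besides the shell and the picture viewer there is one more tool, called as name(argument=value, ...), one argument or row to a line, values as JSON. arm_command: Moves the arm, as the interface text tells. Its arguments: {"type":"object","properties":{"deltas":{"type":"array","items":{"type":"object","properties":{"xyz":{"type":"array","items":{"type":"number"}},"turn":{"type":"number"},"jaw":{"type":"number"}}}},"force":{"type":"number"}},"required":["deltas"]}

```bash
mkdir -p pics
cat > h.py <<'E'
import numpy as np, cv2, pickle
from cell import observe, get_image, sign_off
def grab(n, save=None):
    d=get_image(n); 
    if save: cv2.imwrite('pics/%s.png'%save, d['frame'][:,:,::-1])
    pickle.dump(d,open('/tmp/%s.pkl'%n,'wb')); return d
def load(n): return pickle.load(open('/tmp/%s.pkl'%n,'rb'))
def ray(d,uv):
    K=np.array(d['camera_matrix'],float);D=np.array(d['distortion'],float)
    p=cv2.undistortPoints(np.array(uv,float).reshape(-1,1,2),K,D).reshape(-1,2)
    c=np.c_[p[:,0],-p[:,1],-np.ones(len(p))]
    T=np.array(d['cam_to_world']); return T[:3,3], c@T[:3,:3].T
def onz(d,uv,z):
    o,r=ray(d,uv); return o+r*((z-o[2])/r[:,2])[:,None]
def proj(d,P):
    T=np.linalg.inv(np.array(d['cam_to_world'])); P=np.atleast_2d(P)
    c=P@T[:3,:3].T+T[:3,3]; c=c*[1,-1,-1]
    return cv2.projectPoints(c,np.zeros(3),np.zeros(3),np.array(d['camera_matrix'],float),np.array(d['distortion'],float))[0].reshape(-1,2)
def cloud(d):
    h,w=d['depth'].shape; v,u=np.mgrid[:h,:w]
    o,r=ray(d,np.c_[u.ravel(),v.ravel()]); return (o+r*d['depth'].ravel()[:,None]).reshape(h,w,3)
def crop(d,x0,y0,x1,y1,s,name):
    im=d['frame'][y0:y1,x0:x1,::-1]; cv2.imwrite('pics/%s.png'%name,cv2.resize(im,None,fx=s,fy=s,interpolation=cv2.INTER_CUBIC))
from scipy.spatial.transform import Rotation as R
def tool():
    s=observe(); return np.array(s['position']), R.from_rotvec(s['ee_rot']).as_matrix()
E
python3 - <<'E'
from h import *
s=observe();print(s)
for n in('scene','top'):
    d=grab(n,n+'0');print(n,d['camera_matrix'],d['distortion'],np.round(d['cam_to_world'],3))
p,M=tool();print(M.round(3))
E
```

```text
{'clock': 0.0, 'joints': array([ 1.13343476,  0.4351862 ,  0.02496588,  1.57406928, -0.0115699 ,
        1.13401553, -0.07511328]), 'dq': array([ 0.00059692, -0.00020414, -0.00161473,  0.00076576, -0.00293704,
       -0.00191317,  0.00071884]), 'joint_efforts': array([-4.69493643e-04, -6.67861319e+01,  9.84351262e-01, -3.14460719e+01,
       -6.07128488e-02,  4.28659958e-02,  9.25015524e-05]), 'position': array([ 0.20511615, -0.58985196,  0.22597852]), 'ee_rot': array([-3.09624769e+00, -5.23045777e-01,  6.51232269e-04]), 'force': array([-0.26511513, -0.50524564, -0.13182923]), 'ft_torque': array([ 0.04013384, -0.02772544, -0.05547618]), 'width': 0.9982677183522901}
scene [[520.8833335    0.         322.41518537]
 [  0.         520.8833335  189.53348679]
 [  0.           0.           1.        ]] [-0.1160191  0.         0.         0.         0.       ] [[-0.887  0.232 -0.4   -0.076]
 [-0.461 -0.481  0.745  1.094]
 [-0.02   0.846  0.534  0.843]
 [ 0.     0.     0.     1.   ]]
top [[432.22469346   0.         316.98464059]
 [  0.         432.22469346 204.10548409]
 [  0.           0.           1.        ]] [-0.08272096  0.          0.          0.          0.        ] [[ 1.000e-03  9.960e-01 -8.500e-02  3.580e-01]
 [-1.000e+00  0.000e+00 -1.200e-02  3.700e-02]
 [-1.200e-02  8.500e-02  9.960e-01  1.356e+00]
 [ 0.000e+00  0.000e+00  0.000e+00  1.000e+00]]
[[ 0.944  0.329 -0.001]
 [ 0.329 -0.944  0.001]
 [-0.    -0.001 -1.   ]]
```

View pics/scene0.png

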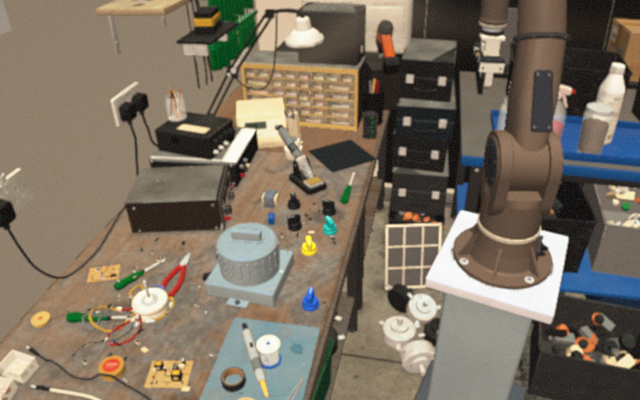

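View pics/top0.png

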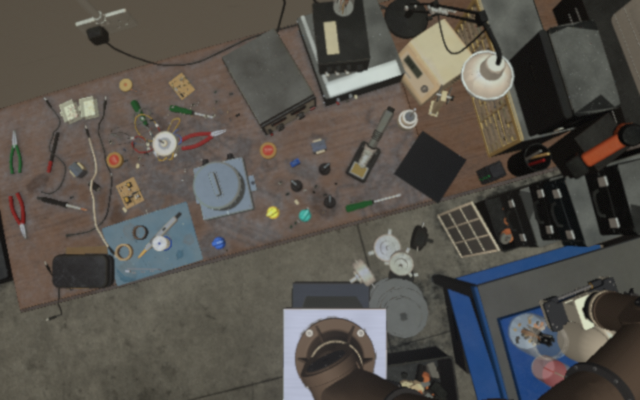

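Run:
```python
from h import *
t=load('top');s=load('scene')
a=cv2.resize(t['frame'][130:260,180:480,::-1],None,fx=2.6,fy=2.6,interpolation=cv2.INTER_CUBIC);cv2.imwrite('pics/c1.png',a)
crop(s,200,110,390,320,2.8,'c2')
C=cloud(t)
for uv in [(296,185),(326,168),(325,197),(222,185),(430,165),(360,160),(380,125)]: print(uv,C[uv[1],uv[0]].round(3))
```

```text
(296, 185) [0.53  0.118 0.035]
(326, 168) [0.582 0.026 0.04 ]
(325, 197) [0.496 0.029 0.002]
(222, 185) [0.519 0.328 0.121]
(430, 165) [ 0.598 -0.305  0.005]
(360, 160) [ 0.604 -0.078  0.058]
(380, 125) [ 0.696 -0.132  0.119]
```

View pics/c1.png

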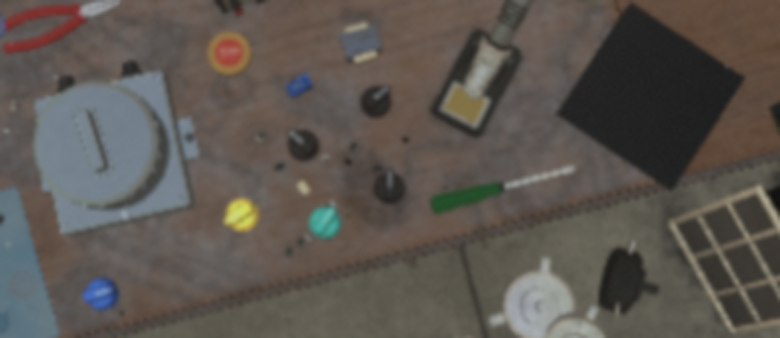

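View pics/c2.png

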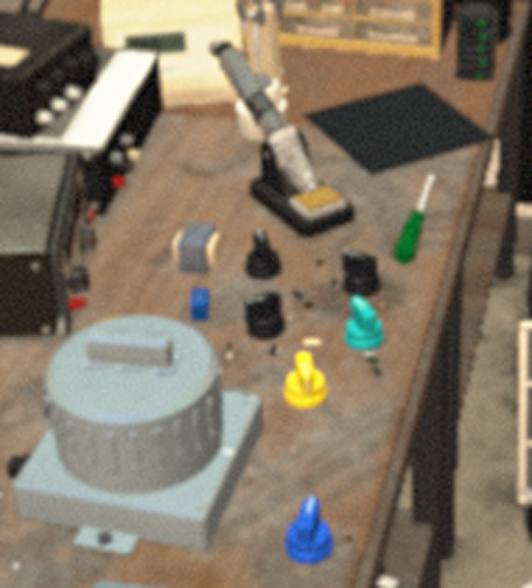

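```bash
cat >> h.py <<'E'
def to(target,yaw=None):
    """deltas (cm in tool axes, deg) to reach world xyz & yaw of tool x (mod pi)"""
    p,M=tool(); d=M.T@(np.array(target)-p)*100
    y0=np.arctan2(M[1,0],M[0,0]); s=''
    if yaw is not None:
        e=(yaw-y0+np.pi/2)%np.pi-np.pi/2; s=' turn(deg) %.1f (or %.1f)'%(-np.degrees(e),-np.degrees(e)+(180 if e>0 else -180))
    print('now',p.round(4),'yaw %.3f'%y0,'-> xyz cm',d.round(2),s)
def ls(P):
    c=P.mean(0);u,s,v=np.linalg.svd(P-c); return c,v[0],s/np.sqrt(len(P))
E
python3 - <<'E'
from h import *
t=load('top');s=load('scene')
for n,d in(('top',t),('scene',s)):
    C=cloud(d); z=C[...,2]; near=(np.hypot(C[...,0]-.52,C[...,1]-.33)<.13)
    m=near&(z>.135)&(z<.16); P=C[m][:,:2]
    r=cv2.minAreaRect((P*1000).astype(np.float32)); print(n,'bar',m.sum(),r, np.median(C[m][:,2]))
    m=near&(z>.11)&(z<.13);P=C[m]; print(' covtop',m.sum(),cv2.minEnclosingCircle((P[:,:2]*1000).astype(np.float32)),P.mean(0))
    m=near&(z>.033)&(z<.047);P=C[m][:,:2]; print(' deck',m.sum(),cv2.minAreaRect((P*1000).astype(np.float32)),np.median(C[m][:,2]))
    # knobs
    for k in [(.53,.118),(.58,.03),(.48,.017)]:
        mm=(np.hypot(C[...,0]-k[0],C[...,1]-k[1])<.035)&(z>.008)&(z<.05); P=C[mm]
        print(' knob',mm.sum(),P.mean(0).round(4) if len(P) else '', cv2.minEnclosingCircle((P[:,:2]*1000).astype(np.float32)) if len(P) else '')
# mat
g=t['frame'].astype(int).sum(2)
m=np.zeros(g.shape,np.uint8); sub=g[120:215,385:475]; m[120:215,385:475]=(sub<110)
cnt=max(cv2.findContours(m,0,2)[0],key=cv2.contourArea); r=cv2.minAreaRect(cnt); b=cv2.boxPoints(r); w=onz(t,b,.003)
print('mat',b,w.round(3),w.mean(0), 'yaw',np.arctan2(*(w[1]-w[0])[[1,0]]))
E
```

```text
top bar 142 ((520.1434326171875, 345.3383483886719), (68.29827117919922, 17.451570510864258), 20.843990325927734) 0.1447589465875484
 covtop 1665 ((520.1127319335938, 346.0250549316406), 71.5241470336914) [0.51886067 0.34399231 0.11899705]
 deck 822 ((524.9256591796875, 346.8812255859375), (179.19076538085938, 161.89215087890625), 13.21977424621582) 0.039165712133838126
 knob 105 [0.5295 0.1203 0.0264] ((530.9267578125, 120.93077087402344), 19.48563003540039)
 knob 110 [0.583  0.0322 0.0269] ((587.3897705078125, 32.729122161865234), 20.267654418945312)
 knob 116 [0.4796 0.0173 0.0256] ((483.3285217285156, 21.33148765563965), 23.97366714477539)
scene bar 237 ((522.3407592773438, 348.4398193359375), (70.53789520263672, 22.08205795288086), 17.967666625976562) 0.14465349627475643
 covtop 1644 ((518.4619140625, 349.92889404296875), 71.9681625366211) [0.51207987 0.36115983 0.12026341]
 deck 1244 ((526.1228637695312, 349.51434326171875), (177.6429901123047, 164.4950408935547), 12.860179901123047) 0.04084964299068755
 knob 191 [0.5307 0.1274 0.0255] ((531.9199829101562, 125.35122680664062), 19.220287322998047)
 knob 133 [0.5833 0.0394 0.0243] ((585.8859252929688, 35.746158599853516), 20.007503509521484)
 knob 171 [0.4814 0.0228 0.0259] ((486.7821350097656, 20.945171356201172), 24.380313873291016)
mat [[395.23074 173.15382]
 [422.61533 132.07692]
 [464.8461  160.23076]
 [437.46152 201.30766]] [[ 0.572 -0.194  0.003]
 [ 0.705 -0.284  0.003]
 [ 0.614 -0.418  0.003]
 [ 0.483 -0.326  0.003]] [ 0.59347757 -0.30549055  0.003     ] yaw -0.5965640476602417
```

Run:
```python
from h import *
t=load('top');C=cloud(t)
sub=C[40:130,440:530].reshape(-1,3); m=(sub[:,2]>.3)&(sub[:,2]<.6); print('lamp',m.sum(),sub[m].min(0).round(3),sub[m].max(0).round(3))
sub=C[110:185,345:400].reshape(-1,3); m=(sub[:,2]>.03)&(sub[:,2]<.3); print('iron',sub[m].min(0).round(3),sub[m].max(0).round(3))
to([.521,.347,.30],.33)
to([.521,.347,.123],.33)
```

```text
lamp 2583 [ 0.689 -0.491  0.3  ] [ 0.854 -0.296  0.464]
iron [ 0.552 -0.204  0.03 ] [ 0.751 -0.049  0.146]
now [ 0.2052 -0.5899  0.2261] yaw 0.335 -> xyz cm [ 60.61 -78.12  -7.3 ]  turn(deg) 0.3 (or -179.7)
now [ 0.2052 -0.5899  0.2261] yaw 0.335 -> xyz cm [ 60.61 -78.1   10.4 ]  turn(deg) 0.3 (or -179.7)
```

arm_command(
  deltas=[
    {"xyz": [0,0,-4]},
    {"xyz": [0,0,-8]},
    {"xyz": [1,-2,-8]},
    {"xyz": [2,-5,-8]},
    {"xyz": [3,-9,-8]},
  ],
)

```text
schema error: expected keys xyz, turn, jaw
```

Run:
```python
from h import *
print(observe()['joints'].round(3))
to([.521,.347,.30],.33)
```

```text
[ 1.133  0.435  0.025  1.574 -0.012  1.134 -0.075]
now [ 0.2052 -0.5899  0.2261] yaw 0.335 -> xyz cm [ 60.61 -78.12  -7.3 ]  turn(deg) 0.3 (or -179.7)
```

arm_command(
  deltas=[
    {"xyz": [2.8,-2.7,-2],"turn": 0,"jaw": 0},
    {"xyz": [5.6,-5.4,-4],"turn": 0,"jaw": 0},
    {"xyz": [8.4,-8.1,-6],"turn": 0,"jaw": 0},
    {"xyz": [11.2,-10.8,-8],"turn": 0,"jaw": 0},
    {"xyz": [14,-13.5,-8],"turn": 0,"jaw": 0},
  ],
  force=40,
)

```text
clock: 0.52
position: [0.2917, -0.4205, 0.3086]
ee_rot: [3.096, 0.521, 0.002]
force: [1.5, -0.6, -0.1]
width: 1.003
```

arm_command(
  deltas=[
    {"xyz": [2.8,-2.7,0],"turn": 0,"jaw": 0},
    {"xyz": [5.6,-5.4,0],"turn": 0,"jaw": 0},
    {"xyz": [8.4,-8.1,0],"turn": 0,"jaw": 0},
    {"xyz": [11.2,-10.8,0],"turn": 0,"jaw": 0},
    {"xyz": [14,-13.5,0],"turn": 0,"jaw": 0},
  ],
)

```text
clock: 0.93
position: [0.38, -0.2453, 0.3083]
ee_rot: [3.096, 0.521, 0.002]
force: [0.8, -0.6, 0.9]
width: 0.999
```

arm_command(
  deltas=[
    {"xyz": [2.8,-2.7,0],"turn": 0,"jaw": 0},
    {"xyz": [5.6,-5.4,0],"turn": 0,"jaw": 0},
    {"xyz": [8.4,-8.1,0],"turn": 0,"jaw": 0},
    {"xyz": [11.2,-10.8,0],"turn": 0,"jaw": 0},
    {"xyz": [14,-13.5,0],"turn": 0,"jaw": 0},
  ],
)

```text
clock: 1.35
position: [0.4684, -0.0701, 0.308]
ee_rot: [3.096, 0.52, 0.001]
force: [0.6, -0.6, -0.8]
width: 0.998
```

Run:
```python
from h import *
s=observe();print(s['clock'],s['joints'].round(3))
to([.521,.347,.30],.33)
```

```text
1.35 [ 0.371  0.151 -0.385  1.774  0.063  1.226 -1.269]
now [ 0.4684 -0.0701  0.308 ] yaw 0.333 -> xyz cm [ 18.61 -37.7    0.7 ]  turn(deg) 0.2 (or -179.8)
```

arm_command(
  deltas=[
    {"xyz": [1.7,-3.4,0],"turn": 0,"jaw": 0},
    {"xyz": [3.4,-6.8,0],"turn": 0,"jaw": 0},
    {"xyz": [5.1,-10.2,0],"turn": 0,"jaw": 0},
    {"xyz": [6.8,-13.6,0],"turn": 0,"jaw": 0},
    {"xyz": [8.5,-17,0],"turn": 0,"jaw": 0},
  ],
)

```text
clock: 1.77
position: [0.4928, 0.1201, 0.3073]
ee_rot: [3.095, 0.52, 0.001]
force: [0.3, 0.2, -0.2]
width: 1.0
```

arm_command(
  deltas=[
    {"xyz": [1.7,-3.4,0],"turn": 0,"jaw": 0},
    {"xyz": [3.4,-6.8,0],"turn": 0,"jaw": 0},
    {"xyz": [5.1,-10.2,0],"turn": 0,"jaw": 0},
    {"xyz": [6.8,-13.6,0],"turn": 0,"jaw": 0},
    {"xyz": [8.5,-17,0],"turn": 0,"jaw": 0},
  ],
)

```text
clock: 2.18
position: [0.5175, 0.3101, 0.3064]
ee_rot: [3.095, 0.519, -0.0]
force: [0.1, 0.3, 1.6]
width: 1.001
```

Run:
```python
from h import *
s=observe();print(s['clock'],s['joints'].round(3))
to([.521,.347,.30],.33)
to([.521,.347,.123],.33)
```

```text
2.1833 [-0.249  0.408 -0.557  1.47   0.22   1.328 -2.061]
now [0.5175 0.3101 0.3064] yaw 0.332 -> xyz cm [ 1.54 -3.38  0.63]  turn(deg) 0.1 (or -179.9)
now [0.5175 0.3101 0.3064] yaw 0.332 -> xyz cm [ 1.55 -3.43 18.33]  turn(deg) 0.1 (or -179.9)
```

arm_command(
  deltas=[
    {"xyz": [1.5,-3.4,2],"turn": 0,"jaw": 0},
    {"xyz": [1.5,-3.4,6],"turn": 0,"jaw": 0},
    {"xyz": [1.5,-3.4,10],"turn": 0,"jaw": 0},
    {"xyz": [1.5,-3.4,14],"turn": 0,"jaw": 0},
    {"xyz": [1.5,-3.4,16],"turn": 0,"jaw": 0},
  ],
)

```text
clock: 2.6
position: [0.5184, 0.3447, 0.1409]
ee_rot: [3.092, 0.52, -0.009]
force: [-0.0, -0.4, 0.2]
width: 0.998
```

arm_command(
  deltas=[
    {"xyz": [0,0,0.6],"turn": 0,"jaw": 0},
    {"xyz": [0,0,1.2],"turn": 0,"jaw": 0},
    {"xyz": [0,0,1.8],"turn": 0,"jaw": 0},
    {"xyz": [0,0,2.2],"turn": 0,"jaw": 0},
    {"xyz": [0,0,2.2],"turn": 0,"jaw": 0},
  ],
)

```text
clock: 3.02
position: [0.5191, 0.3453, 0.1208]
ee_rot: [3.093, 0.52, -0.006]
force: [-0.0, -0.3, 1.1]
width: 0.999
```

Run:
```python
from h import *
to([.521,.347,.123],.33)
d=grab('scene');crop(d,190,190,340,320,4,'g1')
```

```text
now [0.5191 0.3453 0.1208] yaw 0.333 -> xyz cm [ 0.23 -0.1  -0.22]  turn(deg) 0.2 (or -179.8)
```

View pics/g1.png

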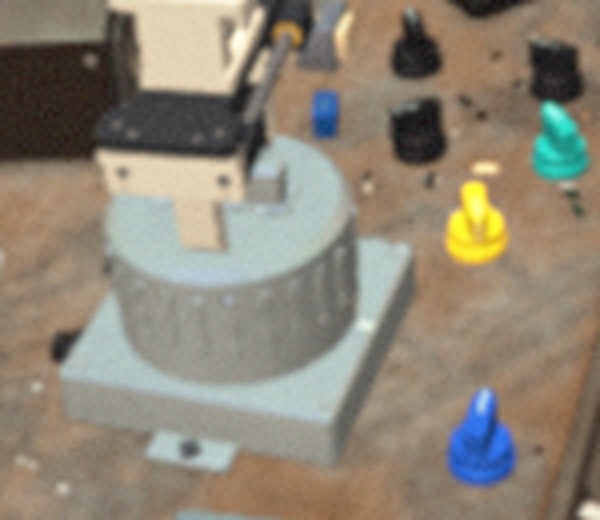

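The jaws straddle the bar (crop px ~(205,225)); the tip is just above the cover's top. I raise it 2 mm and close.

arm_command(
  deltas=[
    {"xyz": [0,0,-0.2],"turn": 0,"jaw": 60},
    {"xyz": [0,0,-0.2],"turn": 0,"jaw": 150},
    {"xyz": [0,0,-0.2],"turn": 0,"jaw": 255},
    {"xyz": [0,0,-0.2],"turn": 0,"jaw": 255},
    {"xyz": [0,0,-0.2],"turn": 0,"jaw": 255},
  ],
  force=40,
)

```text
clock: 3.48
position: [0.5193, 0.3454, 0.1228]
ee_rot: [3.093, 0.52, -0.005]
force: [-0.0, 0.1, -0.1]
width: 0.683
```

arm_command(
  deltas=[
    {"xyz": [0,0,0],"turn": 0,"jaw": 255},
    {"xyz": [0,0,0],"turn": 0,"jaw": 255},
    {"xyz": [0,0,0],"turn": 0,"jaw": 255},
    {"xyz": [0,0,0],"turn": 0,"jaw": 255},
    {"xyz": [0,0,0],"turn": 0,"jaw": 255},
  ],
)

```text
clock: 3.9
position: [0.5192, 0.3453, 0.1227]
ee_rot: [3.093, 0.52, -0.005]
force: [0.1, -0.9, 0.3]
width: 0.322
```

Run:
```python
from h import *
to([.521,.347,.123],.33)
s=observe();print(s['force'],s['ft_torque'],s['width'])
```

```text
now [0.5192 0.3453 0.1227] yaw 0.333 -> xyz cm [ 0.22 -0.1  -0.03]  turn(deg) 0.2 (or -179.8)
[ 0.07753708 -0.87598982  0.30229255] [ 0.00161309 -0.00374221  0.03149003] 0.3217761267267855
```

arm_command(
  deltas=[
    {"xyz": [0,0,0],"turn": 0,"jaw": 255},
    {"xyz": [0,0,0],"turn": 0,"jaw": 255},
    {"xyz": [0,0,0],"turn": 0,"jaw": 255},
    {"xyz": [0,0,0],"turn": 0,"jaw": 255},
    {"xyz": [0,0,0],"turn": 0,"jaw": 255},
  ],
)

```text
clock: 4.32
position: [0.5192, 0.3454, 0.1227]
ee_rot: [3.093, 0.519, -0.005]
force: [-0.2, 0.7, -1.1]
width: 0.169
```

arm_command(
  deltas=[
    {"xyz": [0,0,0],"turn": -5,"jaw": 255},
    {"xyz": [0,0,0],"turn": -10,"jaw": 255},
    {"xyz": [0,0,0],"turn": -15,"jaw": 255},
    {"xyz": [0,0,0],"turn": -20,"jaw": 255},
    {"xyz": [0,0,0],"turn": -25,"jaw": 255},
  ],
)

```text
clock: 4.73
position: [0.5194, 0.3453, 0.1227]
ee_rot: [2.906, 1.183, -0.006]
force: [1.0, 0.7, -0.3]
width: 0.173
```

Run:
```python
from h import *
to([.521,.347,.123],.33)
s=observe();print(s['force'],s['ft_torque'],s['width'])
```

```text
now [0.5194 0.3453 0.1227] yaw 0.773 -> xyz cm [ 0.23 -0.01 -0.03]  turn(deg) 25.4 (or -154.6)
[ 0.98806424  0.7115407  -0.29451072] [-0.01530556 -0.16567854 -0.0401393 ] 0.17332044255755535
```

arm_command(
  deltas=[
    {"xyz": [0,0,0],"turn": -6,"jaw": 255},
    {"xyz": [0,0,0],"turn": -12,"jaw": 255},
    {"xyz": [0,0,0],"turn": -18,"jaw": 255},
    {"xyz": [0,0,0],"turn": -24,"jaw": 255},
    {"xyz": [0,0,0],"turn": -30,"jaw": 255},
  ],
)

```text
clock: 5.15
position: [0.5199, 0.3448, 0.1227]
ee_rot: [2.496, 1.901, -0.008]
force: [1.7, 0.1, -0.5]
width: 0.172
```

arm_command(
  deltas=[
    {"xyz": [0,0,0],"turn": -6,"jaw": 255},
    {"xyz": [0,0,0],"turn": -12,"jaw": 255},
    {"xyz": [0,0,0],"turn": -18,"jaw": 255},
    {"xyz": [0,0,0],"turn": -24,"jaw": 255},
    {"xyz": [0,0,0],"turn": -29,"jaw": 255},
  ],
)

```text
clock: 5.57
position: [0.5213, 0.3441, 0.1228]
ee_rot: [1.936, 2.469, -0.008]
force: [3.7, -2.4, 0.4]
width: 0.171
```

arm_command(
  deltas=[
    {"xyz": [0,0,-0.3],"turn": 0,"jaw": 255},
    {"xyz": [0,0,-0.6],"turn": 0,"jaw": 255},
    {"xyz": [0,0,-1],"turn": 0,"jaw": 255},
    {"xyz": [0,0,-1.5],"turn": 0,"jaw": 255},
    {"xyz": [0,0,-2],"turn": 0,"jaw": 255},
  ],
)

```text
clock: 5.98
position: [0.5208, 0.3444, 0.1434]
ee_rot: [1.937, 2.468, -0.009]
force: [-1.2, 0.2, -2.3]
width: 0.173
```

Run:
```python
from h import *
to([.521,.347,.123],.33)
s=observe();print(s['joints'].round(2),s['force'],s['ft_torque'],s['width'])
d=grab('scene');crop(d,190,170,340,320,4,'g2')
```

```text
now [0.5208 0.3444 0.1434] yaw 1.811 -> xyz cm [0.27 0.08 2.04]  turn(deg) 84.8 (or -95.2)
[-0.12  0.68 -0.88  1.62  0.57  1.13 -0.91] [-1.24953834  0.22976392 -2.25062849] [ 1.38688167e-02 -2.01826446e-01  3.29281119e-05] 0.17295437648860618
```

View pics/g2.png

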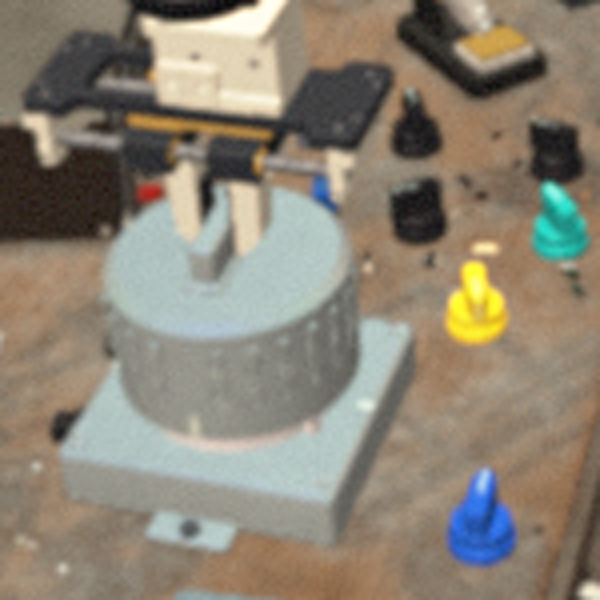

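arm_command(
  deltas=[
    {"xyz": [0,0,-3],"turn": 0,"jaw": 255},
    {"xyz": [0,0,-6],"turn": 0,"jaw": 255},
    {"xyz": [0,0,-9],"turn": 0,"jaw": 255},
    {"xyz": [0,0,-12],"turn": 0,"jaw": 255},
    {"xyz": [-0.5,0,-13.5],"turn": 0,"jaw": 255},
  ],
)

```text
clock: 6.45
position: [0.5212, 0.3433, 0.284]
ee_rot: [1.935, 2.47, 0.001]
force: [-0.2, 0.8, -1.6]
width: 0.17
```

arm_command(
  deltas=[
    {"xyz": [-3,-0.5,0],"turn": 0,"jaw": 255},
    {"xyz": [-6,-1,0],"turn": 0,"jaw": 255},
    {"xyz": [-9,-1.5,0],"turn": 0,"jaw": 255},
    {"xyz": [-12,-2,0],"turn": 0,"jaw": 255},
    {"xyz": [-15,-2.4,0],"turn": 0,"jaw": 255},
  ],
)

```text
clock: 6.87
position: [0.533, 0.1909, 0.2846]
ee_rot: [1.934, 2.471, 0.0]
force: [1.0, -0.6, -2.5]
width: 0.173
```

arm_command(
  deltas=[
    {"xyz": [-3,-0.5,0],"turn": 0,"jaw": 255},
    {"xyz": [-6,-1,0],"turn": 0,"jaw": 255},
    {"xyz": [-9,-1.5,0],"turn": 0,"jaw": 255},
    {"xyz": [-12,-2,0],"turn": 0,"jaw": 255},
    {"xyz": [-15,-2.4,0],"turn": 0,"jaw": 255},
  ],
)

```text
clock: 7.28
position: [0.545, 0.0386, 0.2854]
ee_rot: [1.934, 2.471, -0.0]
force: [0.0, 0.1, -2.7]
width: 0.171
```

arm_command(
  deltas=[
    {"xyz": [-3,-0.5,0],"turn": 0,"jaw": 255},
    {"xyz": [-6,-1,0],"turn": 0,"jaw": 255},
    {"xyz": [-9,-1.5,0],"turn": 0,"jaw": 255},
    {"xyz": [-12,-2,0],"turn": 0,"jaw": 255},
    {"xyz": [-15,-2.4,0],"turn": 0,"jaw": 255},
  ],
)

```text
clock: 7.7
position: [0.5572, -0.1138, 0.2862]
ee_rot: [1.934, 2.471, -0.001]
force: [1.3, 1.4, -2.6]
width: 0.171
```

Run:
```python
from h import *
to([.575,-.29,.25],1.811)
s=observe();print(s['joints'].round(2),s['force'],s['ft_torque'],s['width'])
d=grab('scene','g3')
```

```text
now [ 0.5572 -0.1138  0.2862] yaw 1.813 -> xyz cm [-17.52  -2.51   3.68]  turn(deg) 0.1 (or -179.9)
[ 0.78  0.47 -0.98  1.57  0.4   1.31 -0.01] [ 1.31025359  1.39996011 -2.57232776] [-0.01161028 -0.17474783  0.02206585] 0.1713445105658966
```

View pics/g3.png

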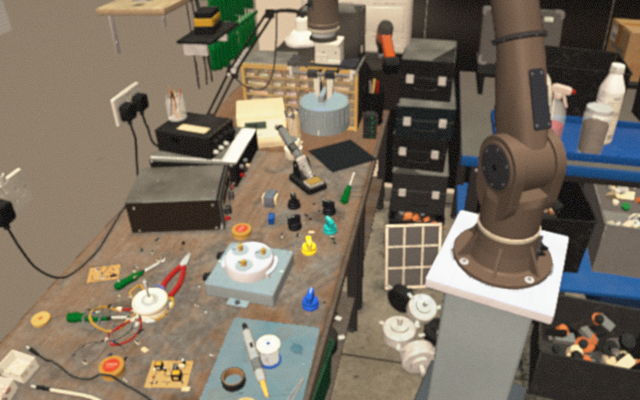

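arm_command(
  deltas=[
    {"xyz": [-3.5,-0.5,0],"turn": 0,"jaw": 255},
    {"xyz": [-7,-1,0],"turn": 0,"jaw": 255},
    {"xyz": [-10.5,-1.5,0],"turn": 0,"jaw": 255},
    {"xyz": [-14,-2,0.5],"turn": 0,"jaw": 255},
    {"xyz": [-17.5,-2.5,1.5],"turn": 0,"jaw": 255},
  ],
)

```text
clock: 8.17
position: [0.5746, -0.2992, 0.2729]
ee_rot: [1.942, 2.46, -0.005]
force: [1.0, -0.2, -3.7]
width: 0.173
```

arm_command(
  deltas=[
    {"xyz": [0,0,3],"turn": 0,"jaw": 255},
    {"xyz": [0,0,6],"turn": 0,"jaw": 255},
    {"xyz": [0,0,9],"turn": 0,"jaw": 255},
    {"xyz": [0,0,12],"turn": 0,"jaw": 255},
    {"xyz": [0,0,15],"turn": 0,"jaw": 255},
  ],
)

```text
clock: 8.58
position: [0.5751, -0.2995, 0.1218]
ee_rot: [1.943, 2.46, -0.004]
force: [-0.3, 0.7, -2.7]
width: 0.175
```

Run:
```python
from h import *
to([.575,-.29,.0865],1.811)
s=observe();print(s['joints'].round(2),s['force'],s['ft_torque'],s['width'])
d=grab('scene');crop(d,240,60,420,200,4,'g4')
```

```text
now [ 0.5751 -0.2995  0.1218] yaw 1.805 -> xyz cm [0.96 0.2  3.53]  turn(deg) -0.4 (or 179.6)
[ 0.91  0.72 -0.85  1.59  0.59  1.1   0.15] [-0.30680779  0.66905957 -2.67507864] [-0.0517542  -0.17981555  0.01307198] 0.1752954846629432
```

View pics/g4.png

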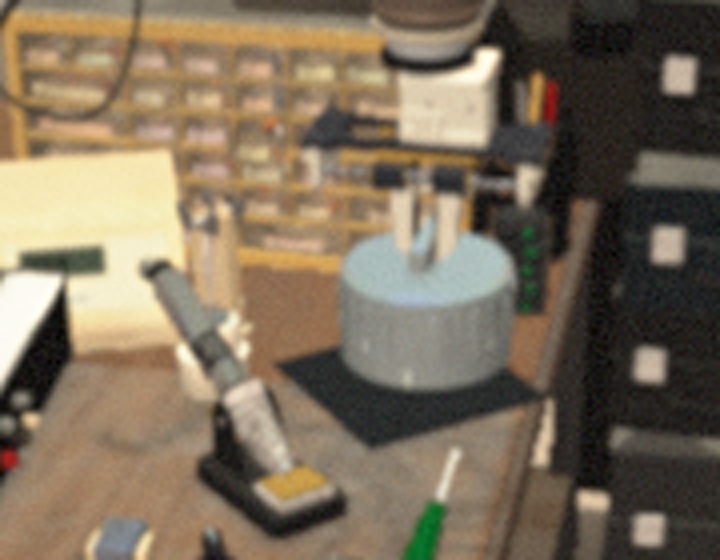

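Cover upright over the mat (crop px ~(430,310)). I lower it to contact.

arm_command(
  deltas=[
    {"xyz": [0,0,1],"turn": 0,"jaw": 255},
    {"xyz": [0,0,2],"turn": 0,"jaw": 255},
    {"xyz": [0,0,2.8],"turn": 0,"jaw": 255},
    {"xyz": [0,0,3.2],"turn": 0,"jaw": 255},
    {"xyz": [0,0,3.4],"turn": 0,"jaw": 255},
  ],
)

```text
clock: 9.05
position: [0.5716, -0.2993, 0.0854]
ee_rot: [1.947, 2.464, -0.012]
force: [-21.8, 3.8, 46.3]
width: 0.167
```

arm_command(
  deltas=[
    {"xyz": [0,0,0.1],"turn": 0,"jaw": 255},
    {"xyz": [0,0,0.2],"turn": 0,"jaw": 255},
    {"xyz": [0,0,0.25],"turn": 0,"jaw": 255},
    {"xyz": [0,0,0.3],"turn": 0,"jaw": 255},
    {"xyz": [0,0,0.3],"turn": 0,"jaw": 255},
  ],
)

```text
clock: 9.47
position: [0.5731, -0.2997, 0.0855]
ee_rot: [1.945, 2.461, -0.011]
force: [-7.0, -0.4, 19.0]
width: 0.171
```

Run:
```python
from h import *
to([.575,-.29,.0865],1.811)
s=observe();print(s['joints'].round(2),s['force'],s['ft_torque'],s['width'])
```

```text
now [ 0.5731 -0.2997  0.0855] yaw 1.804 -> xyz cm [ 0.9   0.41 -0.11]  turn(deg) -0.4 (or 179.6)
[ 0.9   0.75 -0.82  1.62  0.63  1.05  0.12] [-7.02945295 -0.38023006 18.95613829] [0.29319469 1.24187885 0.00868059] 0.1705182427756712
```

arm_command(
  deltas=[
    {"xyz": [0,0,-0.1],"turn": 0,"jaw": 255},
    {"xyz": [0,0,-0.1],"turn": 0,"jaw": 130},
    {"xyz": [0,0,-0.1],"turn": 0,"jaw": 130},
    {"xyz": [0,0,-0.1],"turn": 0,"jaw": 130},
    {"xyz": [0,0,-0.1],"turn": 0,"jaw": 130},
  ],
)

```text
clock: 9.88
position: [0.5731, -0.2997, 0.0863]
ee_rot: [1.946, 2.461, -0.011]
force: [-0.7, -0.0, -0.9]
width: 0.413
```

Run:
```python
from h import *
to([.575,-.29,.0865],1.811)
s=observe();print(s['joints'].round(2),s['force'],s['ft_torque'],s['width'])
d=grab('scene','s5');grab('top','t5')
C=cloud(load('top'))
z=C[...,2];near=np.hypot(C[...,0]-.573,C[...,1]+.3)<.12
m=near&(z>.072)&(z<.095);print(m.sum(), cv2.minEnclosingCircle((C[m][:,:2]*1000).astype(np.float32)))
t=load('top');crop(t,180,130,360,250,4,'g5');crop(load('scene'),190,170,350,310,4,'g6')
```

```text
now [ 0.5731 -0.2997  0.0863] yaw 1.804 -> xyz cm [ 0.9   0.41 -0.03]  turn(deg) -0.4 (or 179.6)
[ 0.9   0.75 -0.82  1.62  0.63  1.05  0.12] [-0.69203785 -0.04053644 -0.87561357] [ 0.00140849 -0.11700553  0.00396481] 0.4134418508341788
729 ((573.4013671875, -294.8243713378906), 71.14332580566406)
```

View pics/g5.png

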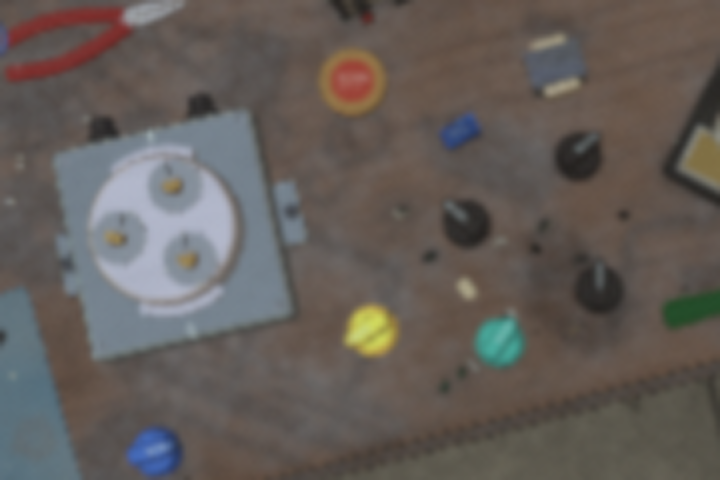

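View pics/g6.png

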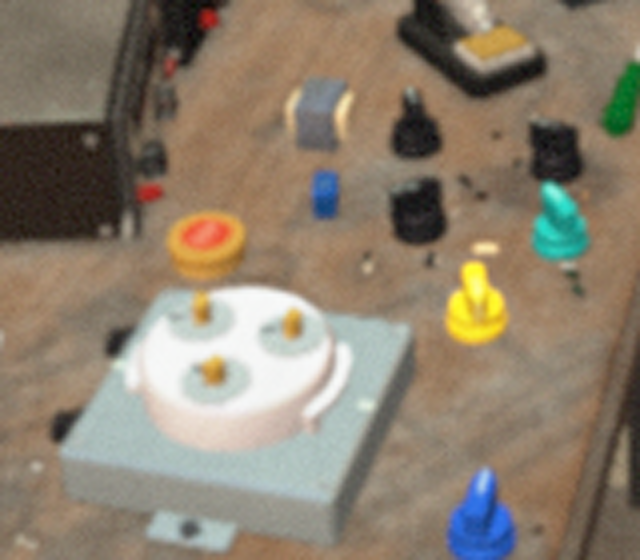

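arm_command(
  deltas=[
    {"xyz": [0,0,-2],"turn": 0,"jaw": 130},
    {"xyz": [0,0,-5],"turn": 0,"jaw": 130},
    {"xyz": [0,0,-8],"turn": 0,"jaw": 130},
    {"xyz": [0,0,-11],"turn": 0,"jaw": 130},
    {"xyz": [0,0,-14],"turn": 0,"jaw": 130},
  ],
)

```text
clock: 10.4
position: [0.573, -0.2982, 0.2274]
ee_rot: [1.946, 2.462, -0.011]
force: [1.0, 0.3, 0.3]
width: 0.488
```

```bash
cat >> h.py <<'E'
def avg(n,k=8):
    ds=[get_image(n) for _ in range(k)]
    d=dict(ds[0]); d['frame']=np.mean([x['frame'] for x in ds],0).round().astype(np.uint8)
    D=np.array([x['depth'] for x in ds]); D=np.where(D>0,D,np.nan); d['depth']=np.nan_to_num(np.nanmedian(D,0))
    pickle.dump(d,open('/tmp/%s.pkl'%n,'wb')); return d
def aff(d,c,z,half,n):
    """rectified patch of plane z centred c: n x n px, image right=-y, up=+x"""
    g=np.linspace(half,-half,n); X,Y=np.meshgrid(g,g,indexing='ij') # rows x desc, cols y desc
    P=np.c_[(c[0]+X).ravel(),(c[1]+Y).ravel(),np.full(n*n,z)]
    uv=proj(d,P).reshape(n,n,2).astype(np.float32)
    return cv2.remap(d['frame'][:,:,::-1].copy(),uv[...,0],uv[...,1],cv2.INTER_CUBIC)
E
python3 - <<'E'
from h import *
t=avg('top');s=avg('scene')
print(observe()['clock'])
a=aff(t,(.52,.346),.072,.07,400);b=aff(s,(.52,.346),.072,.07,400)
cv2.imwrite('pics/r1.png',np.hstack([a,b]))
K=[(.531,.121),(.586,.034),(.485,.021)]
rows=[np.hstack([aff(d,k,.038,.035,260) for k in K]) for d in(t,s)]
cv2.imwrite('pics/r2.png',np.vstack(rows))
E
```

```text
11.2
```

View pics/r1.png

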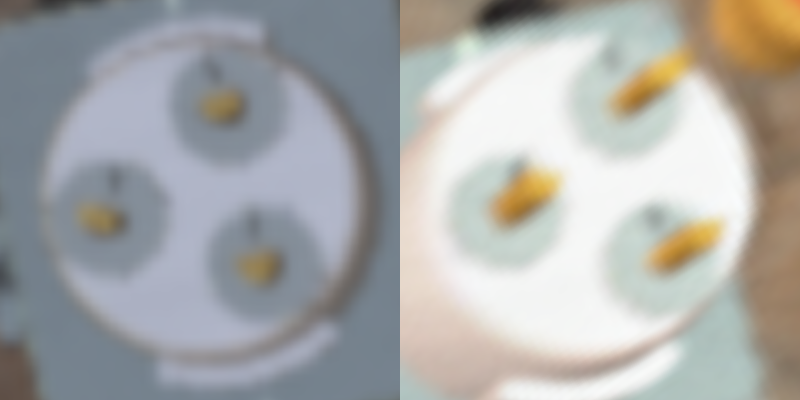

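View pics/r2.png

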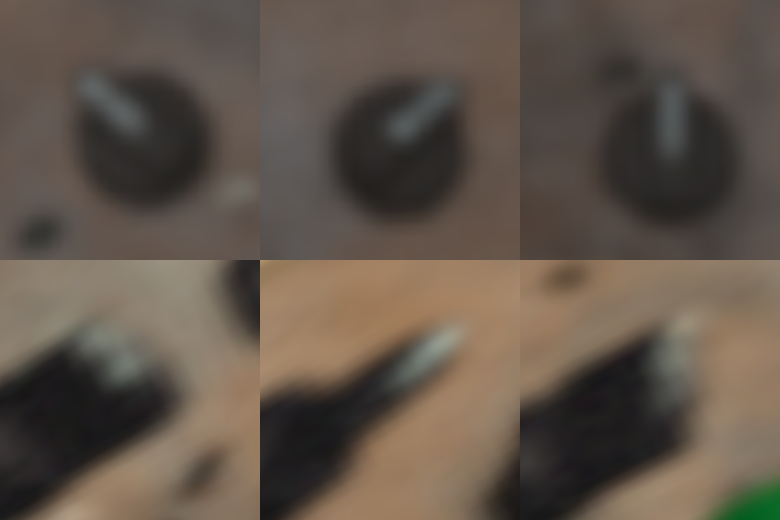

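```bash
cat > m.py <<'E'
from h import *
from scipy.optimize import least_squares
from scipy.ndimage import map_coordinates
def circ(gray,c,rmin,rmax,pol,res):
    th=np.linspace(0,2*np.pi,180,endpoint=False); r=np.arange(rmin,rmax,.1)/res
    X=c[0]+np.outer(np.cos(th),r);Y=c[1]+np.outer(np.sin(th),r)
    g=np.gradient(cv2.GaussianBlur(map_coordinates(gray.astype(float),[Y,X],order=1),(9,1),0),axis=1)*pol
    i=g.argmax(1); w=g.max(1); ok=w>np.median(w)*.6
    P=np.c_[X[np.arange(180),i],Y[np.arange(180),i]][ok]
    f=least_squares(lambda q:np.hypot(P[:,0]-q[0],P[:,1]-q[1])-q[2],[c[0],c[1],r.mean()],loss='soft_l1',f_scale=1.)
    return f.x,np.median(np.abs(f.fun)),ok.sum()
def w2(c0,half,n,px): # patch px (x,y)-> world
    s=2*half/(n-1); return np.array([c0[0]+half-px[1]*s, c0[1]+half-px[0]*s])
E
python3 - <<'E'
from m import *
c0=(.52,.346);n=400;half=.07;res=140/399
seeds=[(229,105),(109,217),(266,264)]
for nm in('top','scene'):
    d=load(nm);a=aff(d,c0,.072,half,n);g=cv2.cvtColor(a,cv2.COLOR_BGR2GRAY)
    hsv=cv2.cvtColor(a,cv2.COLOR_BGR2HSV)
    W=[]
    for s in seeds:
        for _ in range(3):
            q,e,k=circ(g,s,13,25,1,res); s=q[:2]
        w=w2(c0,half,n,q);W.append(w)
        # mark
        yy,xx=np.mgrid[:n,:n];rr=np.hypot(xx-q[0],yy-q[1])*res
        m=(rr>9)&(rr<17)&(hsv[...,1]<90)&(xx<q[0]+20)&(yy<q[1])
        v=g.astype(float);wt=np.clip(np.percentile(v[m],50)-12-v,0,None)*m
        mc=np.array([(wt*xx).sum(),(wt*yy).sum()])/wt.sum(); mw=w2(c0,half,n,mc)-w
        print(nm,w.round(4),'r %.1f'%(q[2]*res),'e %.2f n%d'%(e*res,k),'mark yaw %.3f r %.1f'%(np.arctan2(mw[1],mw[0]),1e3*np.hypot(*mw)))
    W=np.array(W);print(' centre',W.mean(0).round(4),'r',np.hypot(*(W-W.mean(0)).T).round(4),'ang',np.degrees(np.arctan2(*(W-W.mean(0)).T[::-1])).round(1))
    for k in [(.531,.121),(.586,.034),(.485,.021)]:
        a=aff(d,k,.018,.035,260);g=cv2.cvtColor(a,cv2.COLOR_BGR2GRAY);s=(130,130)
        if nm=='top':
            for _ in range(3): q,e,kk=circ(g,s,14,26,1,70/259); s=q[:2]
            print(' foot',w2(k,.035,260,q).round(4),'r %.1f e %.2f'%(q[2]*70/259,e*70/259))
        a=aff(d,k,.038,.035,260);h=cv2.cvtColor(a,cv2.COLOR_BGR2HSV);yy,xx=np.mgrid[:260,:260]
        g=h[...,2].astype(float)
        base=cv2.erode(cv2.GaussianBlur(h[...,2],(5,5),0),np.ones((45,45)))
        m=(h[...,1]<70)&(g>(70 if nm=='top' else 110))&(np.hypot(xx-130,yy-110)<80)
        N,L,S,Ce=cv2.connectedComponentsWithStats(m.astype(np.uint8))
        j=1+np.argmax(S[1:,4]);P=np.c_[xx[L==j],yy[L==j]].astype(float);c,v,sd=ls(P)
        if v[1]>0:v=-v
        print(' line',S[j,4],w2(k,.035,260,c).round(4),'yaw %.3f'%np.arctan2(-v[0],-v[1]),'sd',(sd*70/259).round(1))
E
```

```text
top [0.5526 0.3356] r 20.7 e 0.58 n158 mark yaw 0.416 r 13.2
top [0.5134 0.3772] r 20.4 e 0.70 n144 mark yaw -0.110 r 13.5
top [0.4974 0.3233] r 19.9 e 0.69 n145 mark yaw 0.275 r 13.7
 centre [0.5211 0.3454] r [0.033  0.0328 0.0324] ang [ -17.2  103.7 -137.1]
 foot [0.5304 0.1188] r 18.7 e 0.75
 line 9734 [0.5435 0.1246] yaw -1.118 sd [12.1  7.3]
 foot [0.5834 0.0314] r 19.2 e 0.72
 line 10186 [0.599  0.0348] yaw -1.436 sd [12.1  7.4]
 foot [0.4795 0.0157] r 19.1 e 0.70
 line 8343 [0.497  0.0205] yaw -1.235 sd [12.6  8.1]
scene [0.5531 0.3387] r 19.0 e 0.70 n167 mark yaw 0.042 r 13.7
scene [0.5148 0.3798] r 19.7 e 0.70 n180 mark yaw -0.250 r 13.9
scene [0.4983 0.3264] r 19.2 e 0.70 n154 mark yaw -0.097 r 13.2
 centre [0.5221 0.3483] r [0.0325 0.0323 0.0323] ang [ -17.2  103.  -137.4]
 line 9099 [0.5437 0.1157] yaw 0.823 sd [11.7  6.9]
 line 1436 [0.5977 0.0209] yaw -0.856 sd [3.9 2.2]
 line 3636 [0.5013 0.0138] yaw 0.518 sd [7.5 3.7]
```

Run:
```python
from m import *
T=[(.5526,.3356),(.5134,.3772),(.4974,.3233)];S=[(.5531,.3387),(.5148,.3798),(.4983,.3264)]
rows=[]
for d,L in((load('top'),T),(load('scene'),S)):
    r=[]
    for c in L:
        a=aff(d,c,.072,.022,261); a=cv2.normalize(a,None,0,255,cv2.NORM_MINMAX)
        cv2.circle(a,(130,130),2,(0,0,255),-1)
        r.append(a)
    rows.append(np.hstack(r))
cv2.imwrite('pics/r3.png',np.vstack(rows))
s=load('scene');crop(s,215,230,285,290,10,'r4')
```

```text
(no output)
```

View pics/r3.png

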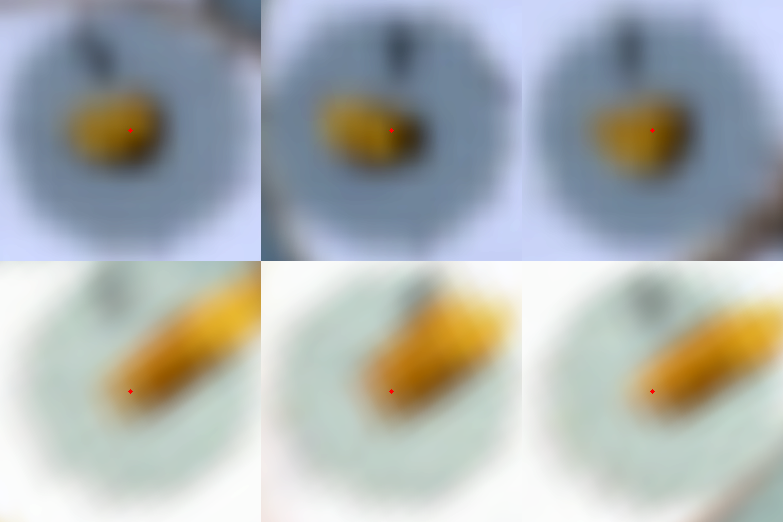

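View pics/r4.png

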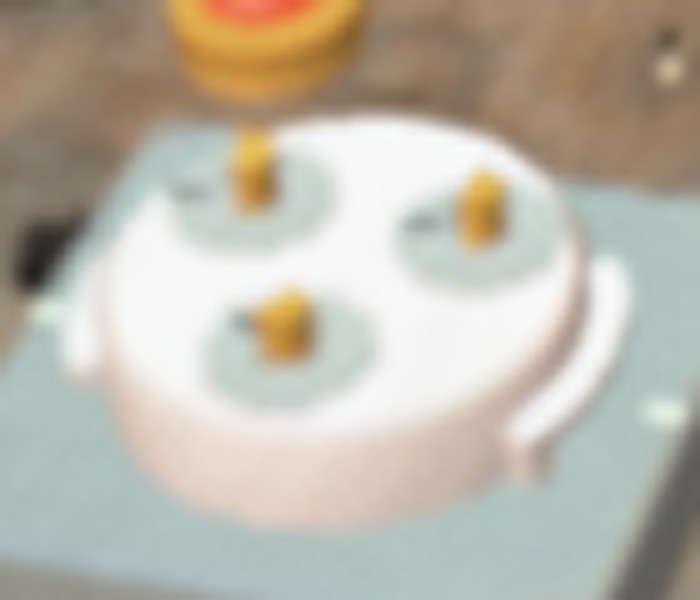

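Run:
```python
from m import *
ang=np.radians([-17.2,103.2,-137.2]); ang=np.radians(np.array([-17.1,102.9,-137.1]))
for nm,c in(('top',np.array([.5211,.3454])),('scene',np.array([.5221,.3483]))):
    d=load(nm)
    for i in range(3):
        q=c+.033*np.array([np.cos(ang[i]),np.sin(ang[i])])
        n=221;half=.022;a=aff(d,q,.072,half,n).astype(float);g=a.max(2);yy,xx=np.mgrid[:n,:n]
        X=(half-yy*2*half/(n-1))*1e3;Y=(half-xx*2*half/(n-1))*1e3;rr=np.hypot(X,Y);th=np.arctan2(Y,X)
        sat=(a.max(2)-a.min(2))/a.max(2)
        bg=np.median(g[(rr<17)&(rr>12)&(sat<.3)])
        prof=[]
        for t0 in np.arange(-.8,.9,.1):
            m=(np.abs(th-t0)<.06)&(rr>11)&(rr<17)
            prof.append(bg-g[m].mean())
        prof=np.array(prof);ts=np.arange(-.8,.9,.1);print(nm,i,prof.round(0).astype(int),'bg',int(bg))
        k=prof.argmax();w=np.clip(prof[max(k-3,0):k+4],0,None);print('   yaw %.3f'%((w*ts[max(k-3,0):k+4]).sum()/w.sum()))
```

```text
top 0 [-1 -1 -1 -1  0  0  0  0  1  4 11 19 24 21 15  8  3] bg 152
   yaw 0.421
top 1 [-1 -1  0  3  8 15 22 23 17  8  3  0 -1 -1  0  0  1] bg 152
   yaw -0.137
top 2 [-2 -2 -2 -1 -1 -2 -1  0  3 10 18 21 17 10  5  2  1] bg 152
   yaw 0.308
scene 0 [-1  2 10 15 13  9  9 12 18 25 28 25 17  9  3  0 -2] bg 211
   yaw 0.191
scene 1 [-4 -1  6 17 30 36 30 17  6  0 -2 -3 -3 -3 -2 -1  1] bg 210
   yaw -0.300
scene 2 [ 2  7 16 20 17 16 21 29 34 33 26 16  7  2 -2 -4 -4] bg 210
   yaw 0.010
```

Run:
```python
from h import *
to([.5304,.1188,.2],.83)
```

```text
now [ 0.5731 -0.2985  0.2261] yaw 1.804 -> xyz cm [41.6   5.48  2.28]  turn(deg) 55.8 (or -124.2)
```

arm_command(
  deltas=[
    {"xyz": [3.5,0.5,0],"turn": 0,"jaw": 130},
    {"xyz": [7,1,0],"turn": 0,"jaw": 130},
    {"xyz": [10.5,1.4,0],"turn": 0,"jaw": 130},
    {"xyz": [14,1.8,0],"turn": 0,"jaw": 130},
    {"xyz": [17.5,2.3,0],"turn": 0,"jaw": 130},
  ],
)

```text
clock: 11.62
position: [0.5546, -0.1214, 0.2248]
ee_rot: [1.946, 2.461, -0.011]
force: [0.7, 0.2, 0.4]
width: 0.489
```

arm_command(
  deltas=[
    {"xyz": [3.5,0.5,0],"turn": 0,"jaw": 130},
    {"xyz": [7,1,0],"turn": 0,"jaw": 130},
    {"xyz": [10.5,1.4,0],"turn": 0,"jaw": 130},
    {"xyz": [14,1.8,0],"turn": 0,"jaw": 130},
    {"xyz": [17.5,2.3,0],"turn": 0,"jaw": 130},
  ],
)

```text
clock: 12.03
position: [0.5361, 0.0557, 0.2236]
ee_rot: [1.946, 2.46, -0.011]
force: [0.8, 0.1, 0.2]
width: 0.491
```

arm_command(
  deltas=[
    {"xyz": [2,0.3,0],"turn": 6,"jaw": 130},
    {"xyz": [4,0.5,0],"turn": 12,"jaw": 130},
    {"xyz": [5,0.7,0],"turn": 18,"jaw": 130},
    {"xyz": [5,0.7,0],"turn": 24,"jaw": 130},
    {"xyz": [5,0.7,0],"turn": 30,"jaw": 130},
  ],
)

```text
clock: 12.45
position: [0.5312, 0.1073, 0.2234]
ee_rot: [2.518, 1.868, -0.008]
force: [0.4, -0.2, -0.7]
width: 0.489
```

arm_command(
  deltas=[
    {"xyz": [0,0,0],"turn": 6,"jaw": 130},
    {"xyz": [0,0,0],"turn": 12,"jaw": 130},
    {"xyz": [0,0,0],"turn": 18,"jaw": 130},
    {"xyz": [0,0,0],"turn": 22,"jaw": 130},
    {"xyz": [0,0,0],"turn": 26,"jaw": 130},
  ],
)

```text
clock: 12.87
position: [0.5312, 0.1075, 0.2235]
ee_rot: [2.875, 1.249, -0.005]
force: [0.0, 0.2, -0.3]
width: 0.49
```

Run:
```python
from h import *
print(observe()['joints'].round(2),observe()['width'])
to([.5304,.1188,.06],.83)
s=avg('scene',3);crop(s,240,110,380,240,4.3,'k1')
```

```text
[ 0.24  0.4  -0.74  1.74  0.31  1.12 -1.34] 0.48987096609535674
now [0.5312 0.1075 0.2235] yaw 0.819 -> xyz cm [ 0.87 -0.93 16.35]  turn(deg) -0.6 (or 179.4)
```

View pics/k1.png

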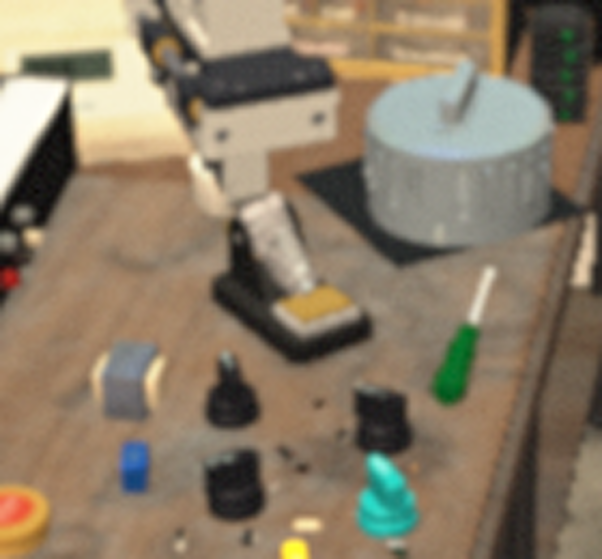

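The cover stands upright on the mat (crop px 460,160). The three black knobs are at (232,395), (235,485) and (383,415), not moved. Now I go down on knob 1.

arm_command(
  deltas=[
    {"xyz": [0.9,-0.9,4],"turn": 0,"jaw": 130},
    {"xyz": [0.9,-0.9,8],"turn": 0,"jaw": 130},
    {"xyz": [0.9,-0.9,12],"turn": 0,"jaw": 130},
    {"xyz": [0.9,-0.9,16],"turn": 0,"jaw": 130},
    {"xyz": [0.9,-0.9,17],"turn": 0,"jaw": 130},
  ],
  force=25,
)

```text
clock: 13.43
position: [0.5274, 0.1173, 0.0483]
ee_rot: [2.87, 1.261, -0.017]
force: [-1.0, -0.8, 1.0]
width: 0.489
```

Run:
```python
from h import *
to([.5304,.1188,.021],.83)
s=avg('scene',3);crop(s,250,170,340,250,7,'k2')
s=avg('top',3);crop(s,270,150,350,220,7,'k3')
```

```text
now [0.5274 0.1173 0.0483] yaw 0.828 -> xyz cm [0.35 0.11 2.72]  turn(deg) -0.1 (or 179.9)h.py:39: RuntimeWarning: All-NaN slice encountered
  D=np.array([x['depth'] for x in ds]); D=np.where(D>0,D,np.nan); d['depth']=np.nan_to_num(np.nanmedian(D,0))
```

View pics/k2.png

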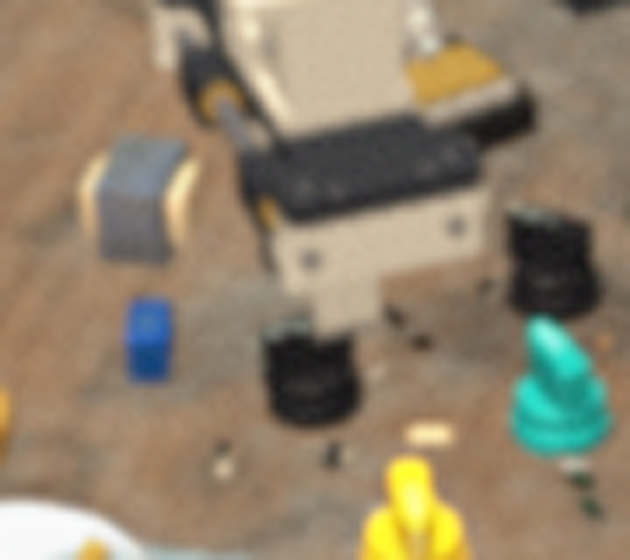

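View pics/k3.png

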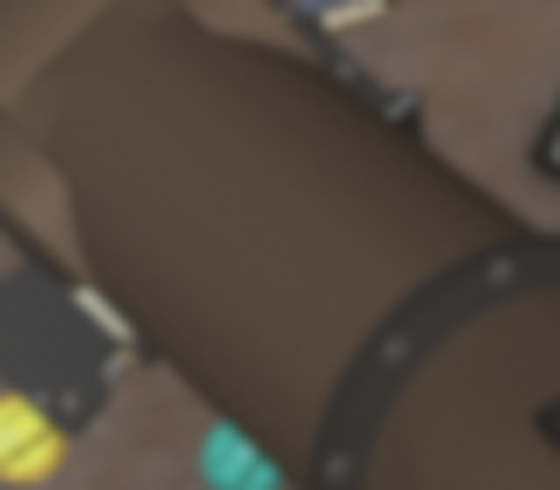

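arm_command(
  deltas=[
    {"xyz": [0.35,0.1,0],"turn": 0,"jaw": 130},
    {"xyz": [0.35,0.1,0.5],"turn": 0,"jaw": 130},
    {"xyz": [0.35,0.1,1.2],"turn": 0,"jaw": 130},
    {"xyz": [0.35,0.1,2],"turn": 0,"jaw": 130},
    {"xyz": [0.35,0.1,2.5],"turn": 0,"jaw": 130},
  ],
)

```text
clock: 14.15
position: [0.5352, 0.1208, 0.0297]
ee_rot: [2.87, 1.256, -0.0]
force: [-0.1, 0.2, -0.2]
width: 0.49
```

Run:
```python
from h import *
to([.5304,.1188,.021],.83); print(observe()['force'])
```

```text
now [0.5352 0.1208 0.0297] yaw 0.825 -> xyz cm [-0.47 -0.22  0.87]  turn(deg) -0.3 (or 179.7)
[-0.11583078  0.17549602 -0.24444388]
```

arm_command(
  deltas=[
    {"xyz": [-0.47,-0.22,0],"turn": 0,"jaw": 130},
    {"xyz": [-0.47,-0.22,0.3],"turn": 0,"jaw": 130},
    {"xyz": [-0.47,-0.22,0.6],"turn": 0,"jaw": 130},
    {"xyz": [-0.47,-0.22,0.85],"turn": 0,"jaw": 130},
    {"xyz": [-0.47,-0.22,0.85],"turn": 0,"jaw": 130},
  ],
)

```text
clock: 14.57
position: [0.5303, 0.1187, 0.0208]
ee_rot: [2.87, 1.256, -0.001]
force: [-0.1, -0.2, -0.3]
width: 0.49
```

Run:
```python
from h import *
to([.5304,.1188,.021],.83); print(observe()['force'])
```

```text
now [0.5303 0.1187 0.0208] yaw 0.825 -> xyz cm [ 0.02  0.   -0.02]  turn(deg) -0.3 (or 179.7)
[-0.05619627 -0.20072785 -0.33168994]
```

Exactly on target. Close.

arm_command(
  deltas=[
    {"xyz": [0,0,0],"turn": 0,"jaw": 255},
    {"xyz": [0,0,0],"turn": 0,"jaw": 255},
    {"xyz": [0,0,0],"turn": 0,"jaw": 255},
    {"xyz": [0,0,0],"turn": 0,"jaw": 255},
    {"xyz": [0,0,0],"turn": 0,"jaw": 255},
  ],
)

```text
clock: 14.98
position: [0.5304, 0.1187, 0.0209]
ee_rot: [2.87, 1.256, -0.0]
force: [0.2, 0.4, 0.4]
width: 0.177
```

arm_command(
  deltas=[
    {"xyz": [0,0,0],"turn": 0,"jaw": 255},
    {"xyz": [0,0,0],"turn": 0,"jaw": 255},
    {"xyz": [0,0,0],"turn": 0,"jaw": 255},
    {"xyz": [0,0,0],"turn": 0,"jaw": 255},
    {"xyz": [0,0,0],"turn": 0,"jaw": 255},
  ],
)

```text
clock: 15.4
position: [0.5304, 0.1187, 0.021]
ee_rot: [2.87, 1.256, -0.001]
force: [-0.4, -0.2, 0.6]
width: 0.15
```

arm_command(
  deltas=[
    {"xyz": [0,0,-1],"turn": 0,"jaw": 255},
    {"xyz": [0,0,-4],"turn": 0,"jaw": 255},
    {"xyz": [0,0,-8],"turn": 0,"jaw": 255},
    {"xyz": [0,0,-12],"turn": 0,"jaw": 255},
    {"xyz": [0,0,-14],"turn": 0,"jaw": 255},
  ],
)

```text
clock: 15.82
position: [0.5311, 0.1212, 0.1661]
ee_rot: [2.87, 1.258, 0.007]
force: [0.6, 0.9, 0.3]
width: 0.151
```

Run:
```python
from h import *
print(observe()['force'],observe()['width'])
s=avg('scene',4);crop(s,240,110,340,240,4.3,'k4')
to([.5526,.3356,.16],.28)
```

```text
[0.63253345 0.89558052 0.25561336] 0.15086798077442984
now [0.53   0.1196 0.1615] yaw 0.825 -> xyz cm [ 1.74e+01 -1.30e+01 -1.00e-02]  turn(deg) 31.2 (or -148.8)
```

View pics/k4.png

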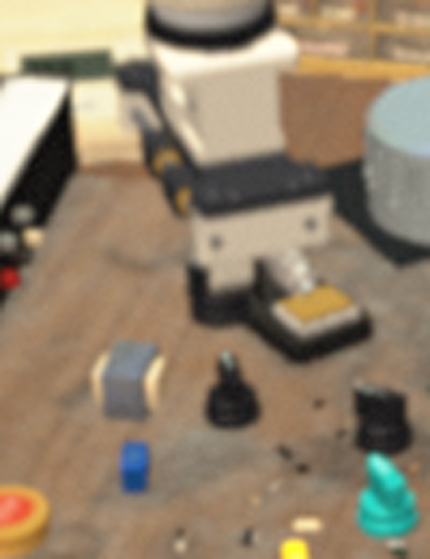

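arm_command(
  deltas=[
    {"xyz": [3,-2.3,0],"turn": 0,"jaw": 255},
    {"xyz": [6,-4.6,0],"turn": 0,"jaw": 255},
    {"xyz": [9,-6.9,0],"turn": 0,"jaw": 255},
    {"xyz": [12,-9,0],"turn": 0,"jaw": 255},
    {"xyz": [15,-11.3,0],"turn": 0,"jaw": 255},
  ],
)

```text
clock: 16.43
position: [0.5482, 0.3071, 0.1581]
ee_rot: [2.869, 1.255, -0.004]
force: [0.7, 0.1, -0.2]
width: 0.15
```

arm_command(
  deltas=[
    {"xyz": [2,-1.3,1],"turn": 6,"jaw": 255},
    {"xyz": [2,-1.3,2],"turn": 12,"jaw": 255},
    {"xyz": [2,-1.3,2.5],"turn": 18,"jaw": 255},
    {"xyz": [2,-1.3,2.5],"turn": 24,"jaw": 255},
    {"xyz": [2,-1.3,2.5],"turn": 30,"jaw": 255},
  ],
)

```text
clock: 16.85
position: [0.5509, 0.3296, 0.1301]
ee_rot: [3.095, 0.462, -0.006]
force: [1.6, -0.4, -1.8]
width: 0.158
```

Run:
```python
from h import *
s=avg('scene',6);crop(s,195,190,315,300,6,'k5')
t=avg('top',6);crop(t,180,130,270,220,6,'k6')
to([.5526,.3356,.12],.28); print(observe()['joints'])
```

```text
now [0.5523 0.3303 0.1329] yaw 0.301 -> xyz cm [ 0.19 -0.51  1.29]  turn(deg) 1.2 (or -178.8)
[-0.27768481  0.61477829 -0.54282163  1.59426826  0.36305966  1.03921967
 -2.19706424]
```

View pics/k5.png

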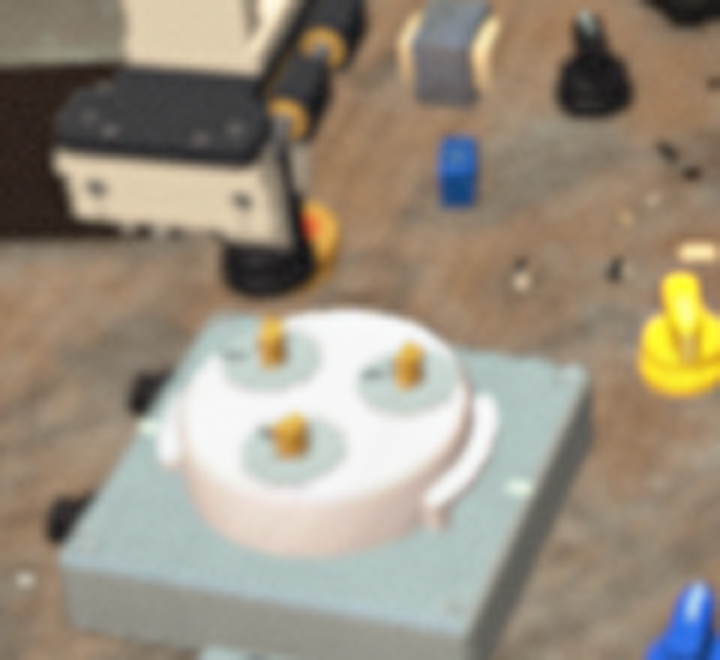

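View pics/k6.png

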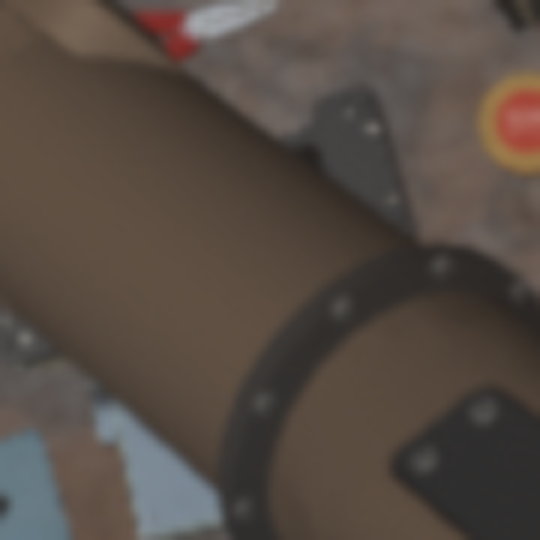

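arm_command(
  deltas=[
    {"xyz": [0.17,-0.53,0.6],"turn": 0,"jaw": 255},
    {"xyz": [0.17,-0.53,1.2],"turn": 0,"jaw": 255},
    {"xyz": [0.17,-0.53,1.8],"turn": 0,"jaw": 255},
    {"xyz": [0.17,-0.53,2.1],"turn": 0,"jaw": 255},
    {"xyz": [0.17,-0.53,2.1],"turn": 0,"jaw": 255},
  ],
)

```text
clock: 17.87
position: [0.5518, 0.335, 0.1105]
ee_rot: [3.095, 0.47, -0.003]
force: [0.1, -0.0, -0.5]
width: 0.148
```

Run:
```python
from h import *
to([.5523,.3359,.106],.30); print(observe()['force'],observe()['ft_torque'])
```

```text
now [0.5518 0.335  0.1105] yaw 0.301 -> xyz cm [ 0.08 -0.07  0.45]  turn(deg) 0.1 (or -179.9)
[ 0.08755981 -0.02502932 -0.45289109] [-0.01575908 -0.03308899  0.01447241]
```

arm_command(
  deltas=[
    {"xyz": [0.08,-0.08,0],"turn": 0,"jaw": 255},
    {"xyz": [0.08,-0.08,0.15],"turn": 0,"jaw": 255},
    {"xyz": [0.08,-0.08,0.3],"turn": 0,"jaw": 255},
    {"xyz": [0.08,-0.08,0.4],"turn": 0,"jaw": 255},
    {"xyz": [0.08,-0.08,0.5],"turn": 0,"jaw": 255},
  ],
)

```text
clock: 18.28
position: [0.5522, 0.3362, 0.1056]
ee_rot: [3.095, 0.47, -0.002]
force: [-1.6, 1.1, 0.1]
width: 0.147
```

Run:
```python
from h import *
to([.5523,.3359,.106],.30); print(observe()['force'],observe()['ft_torque'])
```

```text
now [0.5522 0.3362 0.1056] yaw 0.302 -> xyz cm [-0.    0.04 -0.04]  turn(deg) 0.1 (or -179.9)
[-1.56250363  1.08211952  0.10635983] [ 0.17540204  0.33098718 -0.00068186]
```

arm_command(
  deltas=[
    {"xyz": [0,0,0.1],"turn": 0,"jaw": 255},
    {"xyz": [0,0,0.2],"turn": 0,"jaw": 255},
    {"xyz": [0,0,0.3],"turn": 0,"jaw": 255},
    {"xyz": [0,0,0.3],"turn": 0,"jaw": 255},
    {"xyz": [0,0,0.3],"turn": 0,"jaw": 255},
  ],
)

```text
clock: 18.7
position: [0.552, 0.3363, 0.1024]
ee_rot: [3.095, 0.471, -0.003]
force: [-2.3, 1.0, -0.5]
width: 0.147
```

Run:
```python
from h import *
to([.5523,.3359,.106],.30); print(observe()['force'],observe()['ft_torque'])
```

```text
now [0.552  0.3363 0.1024] yaw 0.302 -> xyz cm [ 0.02  0.05 -0.35]  turn(deg) 0.1 (or -179.9)
[-2.26768378  1.03745992 -0.46359521] [0.29318573 0.33915362 0.02699022]
```

It is engaged (5 mm below the tip, no axial force). I press it home.

arm_command(
  deltas=[
    {"xyz": [-0.03,-0.03,0.2],"turn": 0,"jaw": 255},
    {"xyz": [-0.03,-0.03,0.4],"turn": 0,"jaw": 255},
    {"xyz": [-0.03,-0.03,0.6],"turn": 0,"jaw": 255},
    {"xyz": [-0.03,-0.03,0.8],"turn": 0,"jaw": 255},
    {"xyz": [-0.03,-0.03,0.95],"turn": 0,"jaw": 255},
  ],
)

```text
clock: 19.12
position: [0.5518, 0.3361, 0.0928]
ee_rot: [3.095, 0.47, -0.003]
force: [-4.8, -4.5, 19.9]
width: 0.152
```

Run:
```python
from h import *
to([.5523,.3359,.093],.30); print(observe()['force'],observe()['ft_torque'])
```

```text
now [0.5518 0.3361 0.0928] yaw 0.302 -> xyz cm [ 0.04  0.04 -0.02]  turn(deg) 0.1 (or -179.9)
[-4.80588909 -4.52860198 19.94969196] [-0.80622113  1.2048467  -0.002605  ]
```

arm_command(
  deltas=[
    {"xyz": [0,0,-0.05],"turn": 0,"jaw": 190},
    {"xyz": [0,0,-0.05],"turn": 0,"jaw": 190},
    {"xyz": [0,0,-0.05],"turn": 0,"jaw": 190},
    {"xyz": [0,0,-0.05],"turn": 0,"jaw": 190},
    {"xyz": [0,0,-0.05],"turn": 0,"jaw": 190},
  ],
)

```text
clock: 19.53
position: [0.5518, 0.336, 0.0933]
ee_rot: [3.095, 0.47, -0.003]
force: [1.4, 0.0, -0.8]
width: 0.254
```

arm_command(
  deltas=[
    {"xyz": [0,0,-1],"turn": 0,"jaw": 190},
    {"xyz": [0,0,-3],"turn": 0,"jaw": 190},
    {"xyz": [0,0,-6],"turn": 0,"jaw": 190},
    {"xyz": [0,0,-9],"turn": 0,"jaw": 190},
    {"xyz": [0,0,-12],"turn": 0,"jaw": 190},
  ],
)

```text
clock: 19.95
position: [0.5516, 0.3375, 0.2153]
ee_rot: [3.095, 0.471, -0.003]
force: [1.1, 0.8, -0.1]
width: 0.257
```

```bash
cat > kn.py <<'E'
from m import *
def knob(d,k):
    for _ in range(2):
        a=aff(d,k,.018,.035,260);g=cv2.cvtColor(a,cv2.COLOR_BGR2GRAY);s=(130,130)
        for _ in range(3): q,e,kk=circ(g,s,14,26,1,70/259); s=q[:2]
        k=w2(k,.035,260,q)
    # nose: brightest line on wing top z=.038 near the axis
    a=aff(d,k,.038,.03,240);g=cv2.GaussianBlur(cv2.cvtColor(a,cv2.COLOR_BGR2GRAY),(0,0),3).astype(float)
    yy,xx=np.mgrid[:240,:240]
    X=.03-yy*.06/239;Y=.03-xx*.06/239;rr=np.hypot(X,Y);th=np.arctan2(Y,X);T=np.arange(-np.pi,np.pi,.05)
    p=np.array([g[(np.abs((th-t+np.pi)%(2*np.pi)-np.pi)<.12)&(rr>.004)&(rr<.014)].mean() for t in T])
    w=np.clip(p-p.min()-.6*(p.max()-p.min()),0,None); y=np.angle((w*np.exp(1j*T)).sum())
    return k,q[2]*70/259,y
E
python3 - <<'E'
from kn import *
t=avg('top',5);s=avg('scene',5)
print(observe()['clock'])
for k in [(.5834,.0314),(.4795,.0157)]: print(knob(t,k))
crop(s,195,130,355,300,4.5,'k7')
to([.5834,.0314,.2],-.785); print(observe()['joints'].round(2))
E
```

```text
20.45
(array([0.58361106, 0.0312631 ]), np.float64(19.142638896167405), np.float64(-0.6508782063055956))
(array([0.47911368, 0.01572206]), np.float64(18.94312718042496), np.float64(-0.0632286573164938))
now [0.5515 0.3371 0.2123] yaw 0.301 -> xyz cm [-6.02 30.12  1.6 ]  turn(deg) 62.3 (or -117.7)
[-0.28  0.55 -0.57  1.49  0.31  1.2  -2.16]
```

View pics/k7.png

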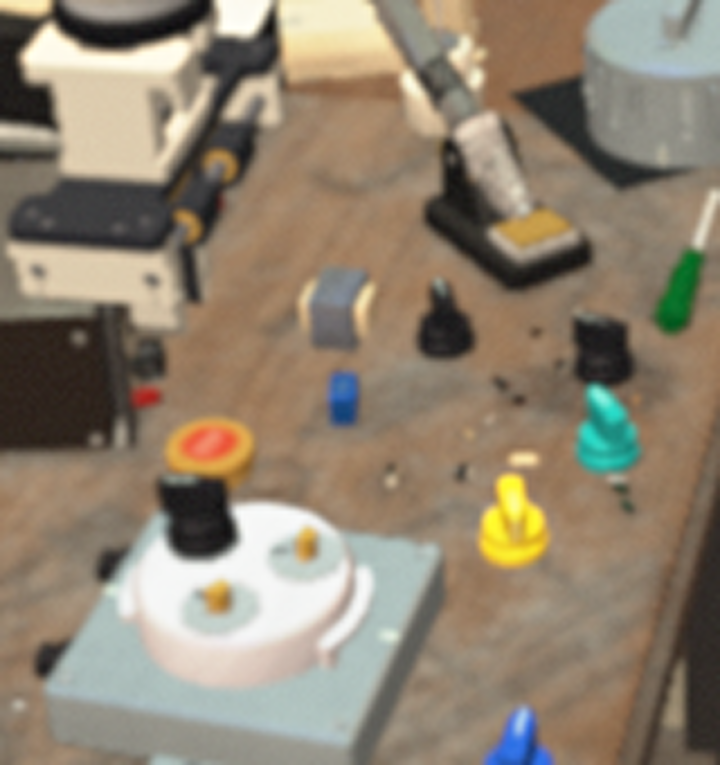

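arm_command(
  deltas=[
    {"xyz": [-0.6,3,0],"turn": 0,"jaw": 130},
    {"xyz": [-1.2,6,0],"turn": 0,"jaw": 130},
    {"xyz": [-1.8,9,0],"turn": 0,"jaw": 130},
    {"xyz": [-2.4,12,0],"turn": 0,"jaw": 130},
    {"xyz": [-3,15,0],"turn": 0,"jaw": 130},
  ],
)

```text
clock: 20.87
position: [0.5671, 0.1835, 0.2135]
ee_rot: [3.094, 0.471, -0.007]
force: [0.9, 0.8, 0.2]
width: 0.482
```

arm_command(
  deltas=[
    {"xyz": [-0.6,3,0],"turn": -5,"jaw": 130},
    {"xyz": [-1.2,6,0],"turn": -11,"jaw": 130},
    {"xyz": [-1.8,9,0],"turn": -17,"jaw": 130},
    {"xyz": [-2.4,12,0],"turn": -23,"jaw": 130},
    {"xyz": [-3,14,0],"turn": -29,"jaw": 130},
  ],
)

```text
clock: 21.28
position: [0.5803, 0.0371, 0.2146]
ee_rot: [2.877, 1.234, -0.014]
force: [0.2, -0.2, 0.5]
width: 0.488
```

arm_command(
  deltas=[
    {"xyz": [0,0,0],"turn": -6,"jaw": 130},
    {"xyz": [0,0,0],"turn": -12,"jaw": 130},
    {"xyz": [0,0,0],"turn": -18,"jaw": 130},
    {"xyz": [0,0,0],"turn": -24,"jaw": 130},
    {"xyz": [0,0,0],"turn": -30,"jaw": 130},
  ],
)

```text
clock: 21.7
position: [0.5801, 0.0369, 0.2141]
ee_rot: [2.457, 1.944, -0.019]
force: [0.4, -0.4, 0.5]
width: 0.492
```

arm_command(
  deltas=[
    {"xyz": [0,0,0],"turn": -6,"jaw": 130},
    {"xyz": [0,0,0],"turn": -12,"jaw": 130},
    {"xyz": [0,0,0],"turn": -18,"jaw": 130},
    {"xyz": [0,0,0],"turn": -24,"jaw": 130},
    {"xyz": [0,0,0],"turn": -30,"jaw": 130},
  ],
)

```text
clock: 22.12
position: [0.5798, 0.0368, 0.2136]
ee_rot: [1.866, 2.522, -0.022]
force: [-0.1, 0.4, -1.2]
width: 0.494
```

arm_command(
  deltas=[
    {"xyz": [0,0,0],"turn": -6,"jaw": 130},
    {"xyz": [0,0,0],"turn": -12,"jaw": 130},
    {"xyz": [0,0,0],"turn": -18,"jaw": 130},
    {"xyz": [0,0,0],"turn": -24,"jaw": 130},
    {"xyz": [0,0,0],"turn": -28,"jaw": 130},
  ],
)

```text
clock: 22.53
position: [0.5796, 0.0366, 0.213]
ee_rot: [-1.194, -2.905, 0.024]
force: [-1.0, 0.1, 0.0]
width: 0.489
```

arm_command(
  deltas=[
    {"xyz": [0,0,0],"turn": 0,"jaw": 130},
    {"xyz": [0,0,0],"turn": 0,"jaw": 130},
  ],
)

```text
clock: 22.7
position: [0.5794, 0.0365, 0.2124]
ee_rot: [-1.196, -2.903, 0.024]
force: [-0.4, -1.0, 0.1]
width: 0.493
```

Run:
```python
from h import *
to([.5835,.0314,.06],-.76); print(observe()['joints'].round(2),observe()['width'])
```

```text
now [0.5794 0.0365 0.2124] yaw 2.360 -> xyz cm [-0.58  0.15 15.25]  turn(deg) -1.2 (or 178.8)
[ 0.51  0.59 -1.04  1.64  0.54  1.24  0.15] 0.49312437760798966
```

arm_command(
  deltas=[
    {"xyz": [-0.5,0.1,4],"turn": -1,"jaw": 130},
    {"xyz": [-0.5,0.1,8],"turn": -1,"jaw": 130},
    {"xyz": [-0.5,0.1,12],"turn": -1,"jaw": 130},
    {"xyz": [-0.5,0.1,15],"turn": -1,"jaw": 130},
    {"xyz": [-0.5,0.1,15],"turn": -1,"jaw": 130},
  ],
)

```text
clock: 23.12
position: [0.5788, 0.0299, 0.0566]
ee_rot: [-1.171, -2.905, 0.032]
force: [-0.6, -0.9, -0.2]
width: 0.489
```

arm_command(
  deltas=[
    {"xyz": [0,0,0],"turn": 0,"jaw": 130},
    {"xyz": [0,0,0],"turn": 0,"jaw": 130},
    {"xyz": [0,0,0],"turn": 0,"jaw": 130},
  ],
)

```text
clock: 23.37
position: [0.5799, 0.0304, 0.0585]
ee_rot: [-1.173, -2.906, 0.03]
force: [0.3, -0.2, 0.1]
width: 0.494
```

Run:
```python
from h import *
to([.5835,.0314,.021],-.76);p,M=tool();print(M[:,2].round(4))
s=avg('scene',3);crop(s,240,140,350,240,6,'k8')
to([.5835,.0314,.021],-.76)
```

```text
now [0.5799 0.0304 0.0585] yaw 2.374 -> xyz cm [-0.19  0.4   3.74]  turn(deg) -0.4 (or 179.6)
[-0.014  -0.0147 -0.9998]
now [0.5799 0.0302 0.0583] yaw 2.375 -> xyz cm [-0.17  0.42  3.72]  turn(deg) -0.4 (or 179.6)
```

View pics/k8.png

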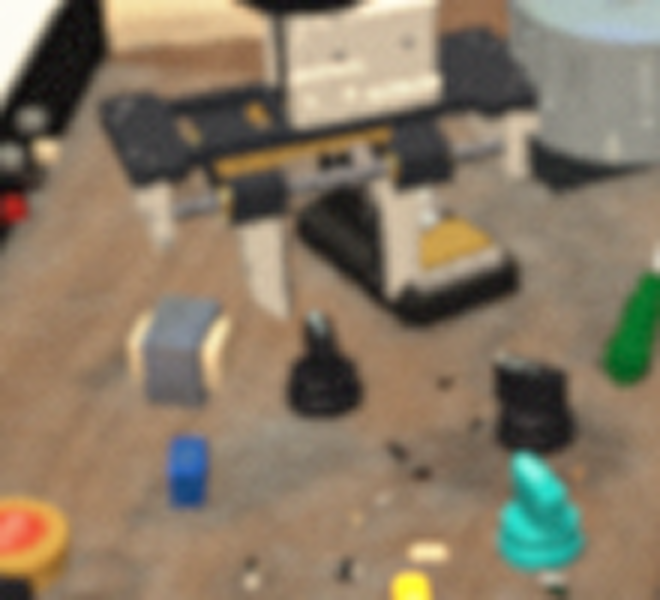

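arm_command(
  deltas=[
    {"xyz": [-0.17,0.42,0],"turn": 0,"jaw": 130},
    {"xyz": [-0.17,0.42,1],"turn": 0,"jaw": 130},
    {"xyz": [-0.17,0.42,2],"turn": 0,"jaw": 130},
    {"xyz": [-0.17,0.42,3],"turn": 0,"jaw": 130},
    {"xyz": [-0.17,0.42,3.1],"turn": 0,"jaw": 130},
  ],
)

```text
clock: 23.93
position: [0.582, 0.0309, 0.0245]
ee_rot: [-1.172, -2.904, 0.033]
force: [-0.1, -0.4, -0.3]
width: 0.492
```

arm_command(
  deltas=[
    {"xyz": [0,0,0],"turn": 0,"jaw": 130},
    {"xyz": [0,0,0],"turn": 0,"jaw": 130},
    {"xyz": [0,0,0],"turn": 0,"jaw": 130},
  ],
)

```text
clock: 24.18
position: [0.5819, 0.0309, 0.0244]
ee_rot: [-1.171, -2.904, 0.033]
force: [1.3, 1.3, 0.2]
width: 0.494
```

Run:
```python
from h import *
to([.5836,.0313,.021],-.76);p,M=tool();print(M[:,2].round(4))
```

```text
now [0.5819 0.0309 0.0244] yaw 2.375 -> xyz cm [-0.1   0.15  0.34]  turn(deg) -0.4 (or 179.6)
[-0.0175 -0.0156 -0.9997]
```

arm_command(
  deltas=[
    {"xyz": [-0.12,0.16,0.1],"turn": 0,"jaw": 130},
    {"xyz": [-0.12,0.16,0.2],"turn": 0,"jaw": 130},
    {"xyz": [-0.12,0.16,0.32],"turn": 0,"jaw": 130},
    {"xyz": [-0.12,0.16,0.32],"turn": 0,"jaw": 130},
    {"xyz": [-0.12,0.16,0.32],"turn": 0,"jaw": 255},
  ],
)

```text
clock: 24.6
position: [0.5838, 0.0312, 0.0212]
ee_rot: [-1.171, -2.904, 0.033]
force: [-0.2, 0.4, -0.2]
width: 0.457
```

arm_command(
  deltas=[
    {"xyz": [0,0,0],"turn": 0,"jaw": 255},
    {"xyz": [0,0,0],"turn": 0,"jaw": 255},
    {"xyz": [0,0,0],"turn": 0,"jaw": 255},
    {"xyz": [0,0,0],"turn": 0,"jaw": 255},
    {"xyz": [0,0,0],"turn": 0,"jaw": 255},
  ],
)

```text
clock: 25.02
position: [0.5839, 0.0313, 0.0213]
ee_rot: [-1.171, -2.904, 0.033]
force: [-0.8, -0.4, 0.6]
width: 0.145
```

arm_command(
  deltas=[
    {"xyz": [0,0,0],"turn": 0,"jaw": 255},
    {"xyz": [0,0,0],"turn": 0,"jaw": 255},
    {"xyz": [0,0,0],"turn": 0,"jaw": 255},
  ],
)

```text
clock: 25.27
position: [0.584, 0.0314, 0.0214]
ee_rot: [-1.171, -2.904, 0.032]
force: [-0.5, 1.0, 0.6]
width: 0.151
```

Run:
```python
from h import *
s=observe();print(s['width'],s['force'],s['ft_torque'])
to([.5836,.0313,.021],-.76);p,M=tool();print(M[:,2].round(4))
```

```text
0.15123504701926624 [-0.46325297  0.96983937  0.56880313] [ 0.0921336  -0.16766155 -0.00627368]
now [0.584  0.0314 0.0214] yaw 2.375 -> xyz cm [ 0.02 -0.03  0.04]  turn(deg) -0.4 (or 179.6)
[-0.0171 -0.0154 -0.9997]
```

arm_command(
  deltas=[
    {"xyz": [0,0,-1],"turn": 0,"jaw": 255},
    {"xyz": [0,0,-4],"turn": 0,"jaw": 255},
    {"xyz": [0,0,-8],"turn": 0,"jaw": 255},
    {"xyz": [0,0,-12],"turn": 0,"jaw": 255},
    {"xyz": [0,0,-14],"turn": 0,"jaw": 255},
  ],
)

```text
clock: 25.68
position: [0.5876, 0.035, 0.1666]
ee_rot: [-1.171, -2.908, 0.028]
force: [0.8, 0.5, -0.0]
width: 0.151
```

Run:
```python
from h import *
s=observe();print(s['width'],s['force'])
to([.5131,.3782,.16],2.92)
```

```text
0.15084509289845277 [ 0.76661523  0.52965637 -0.04287014]
now [0.5876 0.035  0.1666] yaw 2.376 -> xyz cm [29.16 19.58  0.28]  turn(deg) -31.2 (or 148.8)
```

arm_command(
  deltas=[
    {"xyz": [2.9,2,0],"turn": 0,"jaw": 255},
    {"xyz": [5.8,4,0],"turn": 0,"jaw": 255},
    {"xyz": [8.7,6,0],"turn": 0,"jaw": 255},
    {"xyz": [11.6,8,0],"turn": 0,"jaw": 255},
    {"xyz": [14.5,10,0],"turn": 0,"jaw": 255},
  ],
)

```text
clock: 26.1
position: [0.5518, 0.209, 0.1656]
ee_rot: [-1.172, -2.908, 0.027]
force: [1.3, 0.5, -0.8]
width: 0.144
```

arm_command(
  deltas=[
    {"xyz": [2.9,2,0],"turn": -6,"jaw": 255},
    {"xyz": [5.8,4,0],"turn": -12,"jaw": 255},
    {"xyz": [8.7,6,0],"turn": -18,"jaw": 255},
    {"xyz": [11.6,8,0],"turn": -24,"jaw": 255},
    {"xyz": [14,9.3,0],"turn": -30,"jaw": 255},
  ],
)

```text
clock: 26.52
position: [0.5143, 0.376, 0.1646]
ee_rot: [-0.369, -3.109, 0.022]
force: [0.6, -0.4, -1.3]
width: 0.153
```

arm_command(
  deltas=[
    {"xyz": [0,0,0],"turn": 0,"jaw": 255},
    {"xyz": [0,0,0],"turn": 0,"jaw": 255},
    {"xyz": [0,0,0],"turn": 0,"jaw": 255},
  ],
)

```text
clock: 26.77
position: [0.5145, 0.3754, 0.1648]
ee_rot: [-0.371, -3.109, 0.023]
force: [0.4, -0.8, -0.1]
width: 0.148
```

Run:
```python
from h import *
s=observe();print(s['width'],s['force'],s['joints'].round(2))
to([.5131,.3782,.112],2.92);p,M=tool();print(M[:,2].round(4))
```

```text
0.14754476263053412 [ 0.41998615 -0.8273147  -0.11710612] [-0.09  0.76 -1.07  1.54  0.68  1.27  0.07]
now [0.5145 0.3754 0.1648] yaw 2.904 -> xyz cm [0.15 0.32 5.28]  turn(deg) -0.9 (or 179.1)
[-0.012  -0.0131 -0.9998]
```

arm_command(
  deltas=[
    {"xyz": [0.13,0.33,1.5],"turn": -1,"jaw": 255},
    {"xyz": [0.13,0.33,3],"turn": -1,"jaw": 255},
    {"xyz": [0.13,0.33,4.2],"turn": -1,"jaw": 255},
    {"xyz": [0.13,0.33,5],"turn": -1,"jaw": 255},
    {"xyz": [0.13,0.33,5.1],"turn": -1,"jaw": 255},
  ],
)

```text
clock: 27.18
position: [0.513, 0.3764, 0.111]
ee_rot: [-0.345, -3.11, 0.027]
force: [0.4, -0.2, -0.8]
width: 0.151
```

arm_command(
  deltas=[
    {"xyz": [0,0,0],"turn": 0,"jaw": 255},
    {"xyz": [0,0,0],"turn": 0,"jaw": 255},
    {"xyz": [0,0,0],"turn": 0,"jaw": 255},
  ],
)

```text
clock: 27.43
position: [0.5132, 0.3765, 0.1114]
ee_rot: [-0.345, -3.11, 0.027]
force: [0.6, 0.1, -0.2]
width: 0.144
```

Run:
```python
from h import *
s=observe();print(s['width'],s['force'],s['ft_torque'])
to([.5134,.3782,.106],2.92);p,M=tool();print(M[:,2].round(4))
```

```text
0.14435951298725752 [ 0.57893366  0.11132495 -0.19255742] [ 0.0843932  -0.21761487 -0.00960749]
now [0.5132 0.3765 0.1114] yaw 2.920 -> xyz cm [0.01 0.18 0.54]  turn(deg) 0.0 (or -180.0)
[-0.0142 -0.0156 -0.9998]
```

arm_command(
  deltas=[
    {"xyz": [0.01,0.18,0],"turn": 0,"jaw": 255},
    {"xyz": [0.01,0.18,0.1],"turn": 0,"jaw": 255},
    {"xyz": [0.01,0.18,0.25],"turn": 0,"jaw": 255},
    {"xyz": [0.01,0.18,0.4],"turn": 0,"jaw": 255},
    {"xyz": [0.01,0.18,0.55],"turn": 0,"jaw": 255},
  ],
)

```text
clock: 27.85
position: [0.5134, 0.3783, 0.1058]
ee_rot: [-0.345, -3.11, 0.026]
force: [-0.1, 0.7, -0.4]
width: 0.15
```

Run:
```python
from h import *
s=observe();print(s['width'],s['force'],s['ft_torque'])
to([.5134,.3782,.106],2.92)
```

```text
0.1500452637352413 [-0.10351736  0.70929361 -0.41932429] [ 0.3466486  -0.11688431 -0.02582984]
now [0.5134 0.3783 0.1058] yaw 2.920 -> xyz cm [-0.   -0.01 -0.02]  turn(deg) 0.0 (or -180.0)
```

arm_command(
  deltas=[
    {"xyz": [0,0,0.1],"turn": 0,"jaw": 255},
    {"xyz": [0,0,0.2],"turn": 0,"jaw": 255},
    {"xyz": [0,0,0.3],"turn": 0,"jaw": 255},
    {"xyz": [0,0,0.4],"turn": 0,"jaw": 255},
    {"xyz": [0,0,0.4],"turn": 0,"jaw": 255},
  ],
)

```text
clock: 28.27
position: [0.5133, 0.3785, 0.1017]
ee_rot: [-0.345, -3.11, 0.026]
force: [0.0, 2.1, -0.9]
width: 0.149
```

Run:
```python
from h import *
s=observe();print(s['width'],s['force'],s['ft_torque'])
to([.5134,.3782,.0934],2.92)
```

```text
0.14887837056153472 [ 0.04629366  2.1337393  -0.91264533] [ 0.47012673 -0.1816715   0.05659863]
now [0.5133 0.3785 0.1017] yaw 2.921 -> xyz cm [-0.03 -0.01  0.83]  turn(deg) 0.0 (or -180.0)
```

Engaged. Home, release, retreat.

arm_command(
  deltas=[
    {"xyz": [0,-0.02,0.2],"turn": 0,"jaw": 255},
    {"xyz": [0,-0.03,0.4],"turn": 0,"jaw": 255},
    {"xyz": [0,-0.03,0.6],"turn": 0,"jaw": 255},
    {"xyz": [0,-0.03,0.75],"turn": 0,"jaw": 255},
    {"xyz": [0,-0.03,0.88],"turn": 0,"jaw": 255},
  ],
)

```text
clock: 28.68
position: [0.513, 0.3786, 0.0932]
ee_rot: [-0.345, -3.11, 0.024]
force: [-2.8, -2.6, 16.9]
width: 0.145
```

Run:
```python
from h import *
s=observe();print(s['width'],s['force'],s['ft_torque'])
to([.5134,.3782,.0934],2.92)
```

```text
0.14537234394761533 [-2.84699205 -2.61891416 16.87029818] [-0.55304965  0.28454648 -0.00753736]
now [0.513  0.3786 0.0932] yaw 2.921 -> xyz cm [-0.05 -0.03 -0.02]  turn(deg) 0.0 (or -180.0)
```

arm_command(
  deltas=[
    {"xyz": [0,0,-0.05],"turn": 0,"jaw": 190},
    {"xyz": [0,0,-0.05],"turn": 0,"jaw": 190},
    {"xyz": [0,0,-0.05],"turn": 0,"jaw": 190},
    {"xyz": [0,0,-0.05],"turn": 0,"jaw": 190},
    {"xyz": [0,0,-0.05],"turn": 0,"jaw": 190},
  ],
)

```text
clock: 29.1
position: [0.513, 0.3782, 0.0935]
ee_rot: [-0.345, -3.11, 0.025]
force: [0.6, -0.1, -0.3]
width: 0.257
```

arm_command(
  deltas=[
    {"xyz": [0,0,-1],"turn": 0,"jaw": 190},
    {"xyz": [0,0,-3],"turn": 0,"jaw": 190},
    {"xyz": [0,0,-6],"turn": 0,"jaw": 190},
    {"xyz": [0,0,-9],"turn": 0,"jaw": 190},
    {"xyz": [0,0,-12],"turn": 0,"jaw": 190},
  ],
)

```text
clock: 29.52
position: [0.5144, 0.3799, 0.2154]
ee_rot: [-0.344, -3.109, 0.025]
force: [0.8, 0.2, -0.8]
width: 0.255
```

Run:
```python
from kn import *
t=avg('top',5);s=avg('scene',5)
print(observe()['clock'])
print(knob(t,(.4795,.0157)))
crop(s,195,130,355,300,4.5,'k9')
to([.4793,.0157,.2],0.); print(observe()['joints'].round(2))
```

```text
30.0167
(array([0.4860364 , 0.01749759]), np.float64(22.023417128809772), np.float64(3.0466405738671494))
now [0.5145 0.3795 0.2125] yaw 2.921 -> xyz cm [ -4.56 -36.24   1.87]  turn(deg) -12.7 (or 167.3)
[-0.09  0.72 -1.1   1.47  0.64  1.36  0.12]
```

View pics/k9.png

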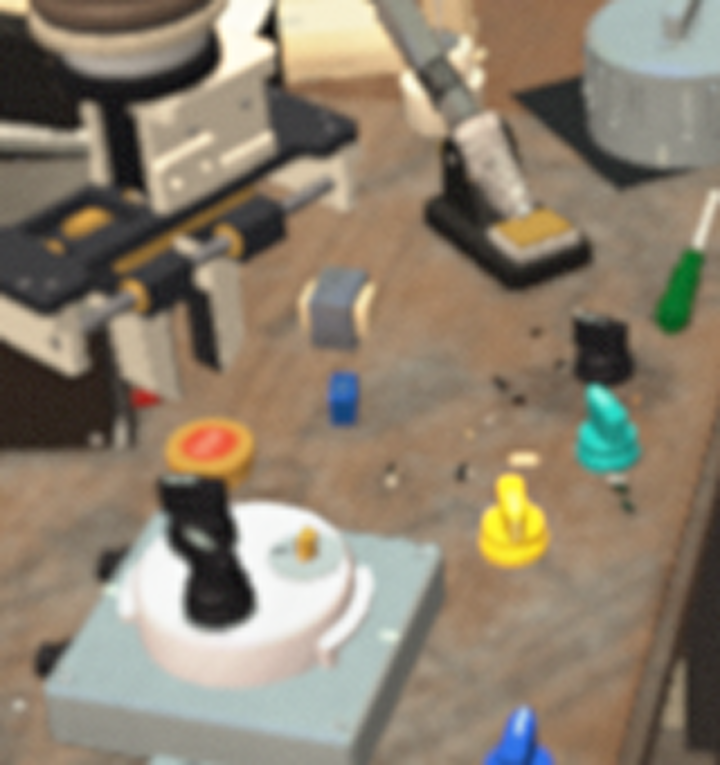

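Two knobs are seated (crop px (200,505), (220,590)). Knob 3 is unmoved at (602,345); the top reading was occluded by the arm. Go to it.

arm_command(
  deltas=[
    {"xyz": [-0.4,-3.6,0],"turn": 0,"jaw": 130},
    {"xyz": [-0.9,-7.2,0],"turn": 0,"jaw": 130},
    {"xyz": [-1.3,-10.8,0],"turn": 0,"jaw": 130},
    {"xyz": [-1.8,-14.4,0],"turn": 0,"jaw": 130},
    {"xyz": [-2.3,-18,0],"turn": 0,"jaw": 130},
  ],
)

```text
clock: 30.43
position: [0.4968, 0.1972, 0.2149]
ee_rot: [-0.344, -3.108, 0.028]
force: [0.6, -1.1, 0.4]
width: 0.484
```

arm_command(
  deltas=[
    {"xyz": [-0.4,-3.6,0],"turn": -4,"jaw": 130},
    {"xyz": [-0.9,-7.2,0],"turn": -8,"jaw": 130},
    {"xyz": [-1.3,-10.8,0],"turn": -12,"jaw": 130},
    {"xyz": [-1.8,-14.4,0],"turn": -12,"jaw": 130},
    {"xyz": [-2.1,-17,0],"turn": -12,"jaw": 130},
  ],
)

```text
clock: 30.85
position: [0.4795, 0.0233, 0.2173]
ee_rot: [-0.02, -3.123, 0.027]
force: [1.0, -0.2, -0.0]
width: 0.492
```

arm_command(
  deltas=[
    {"xyz": [0,0,0],"turn": 0,"jaw": 130},
    {"xyz": [0,0,0],"turn": 0,"jaw": 130},
    {"xyz": [0,0,0],"turn": 0,"jaw": 130},
  ],
)

```text
clock: 31.1
position: [0.4794, 0.0239, 0.2173]
ee_rot: [-0.02, -3.124, 0.026]
force: [-0.8, 0.0, -0.4]
width: 0.494
```

Run:
```python
from h import *
to([.4793,.0157,.06],-.02);p,M=tool();print(M[:,2].round(4));print(observe()['joints'].round(2))
s=avg('scene',3);crop(s,270,140,380,240,6,'k10')
```

```text
now [0.4794 0.0239 0.2173] yaw 3.129 -> xyz cm [-0.28 -0.56 15.74]  turn(deg) 0.4 (or -179.6)
[-0.018  -0.0164 -0.9997]
[ 0.73  0.49 -1.23  1.85  0.51  1.19  0.88]
```

View pics/k10.png

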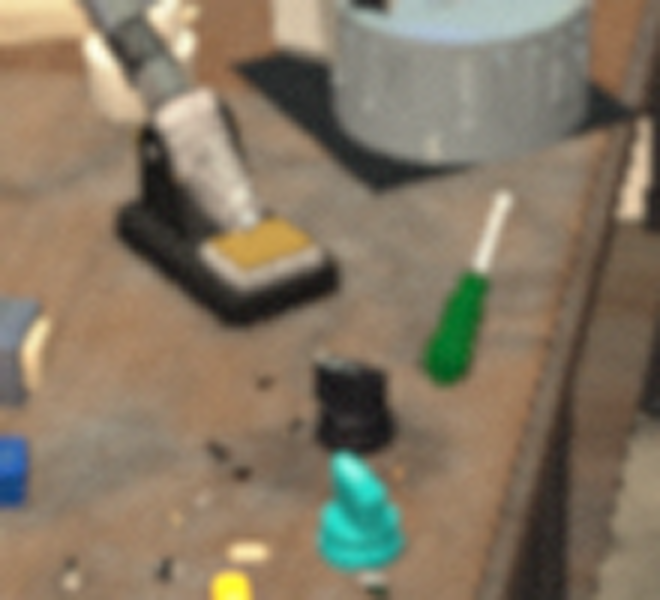

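arm_command(
  deltas=[
    {"xyz": [-0.1,-0.7,4],"turn": 0,"jaw": 130},
    {"xyz": [-0.1,-0.7,8],"turn": 0,"jaw": 130},
    {"xyz": [-0.1,-0.7,12],"turn": 0,"jaw": 130},
    {"xyz": [-0.1,-0.7,15],"turn": 0,"jaw": 130},
    {"xyz": [-0.1,-0.7,15.5],"turn": 0,"jaw": 130},
  ],
)

```text
clock: 31.67
position: [0.4748, 0.016, 0.0585]
ee_rot: [-0.012, -3.117, 0.026]
force: [-0.3, 0.4, 0.7]
width: 0.488
```

arm_command(
  deltas=[
    {"xyz": [0,0,0],"turn": 0,"jaw": 130},
    {"xyz": [0,0,0],"turn": 0,"jaw": 130},
    {"xyz": [0,0,0],"turn": 0,"jaw": 130},
  ],
)

```text
clock: 31.92
position: [0.4759, 0.017, 0.0601]
ee_rot: [-0.01, -3.12, 0.025]
force: [1.2, -0.1, 0.1]
width: 0.485
```

Run:
```python
from h import *
print(observe()['joints'].round(2))
s=avg('scene',3);crop(s,270,140,380,240,6,'k11')
to([.4793,.0157,.021],-.02);p,M=tool();print(M[:,2].round(4))
```

```text
[ 0.58  0.67 -1.04  2.03  0.75  0.91  0.68]
now [0.4759 0.0162 0.0599] yaw 3.134 -> xyz cm [-0.43  0.02  3.88]  turn(deg) 0.7 (or -179.3)
[-0.0216 -0.0164 -0.9996]
```

View pics/k11.png

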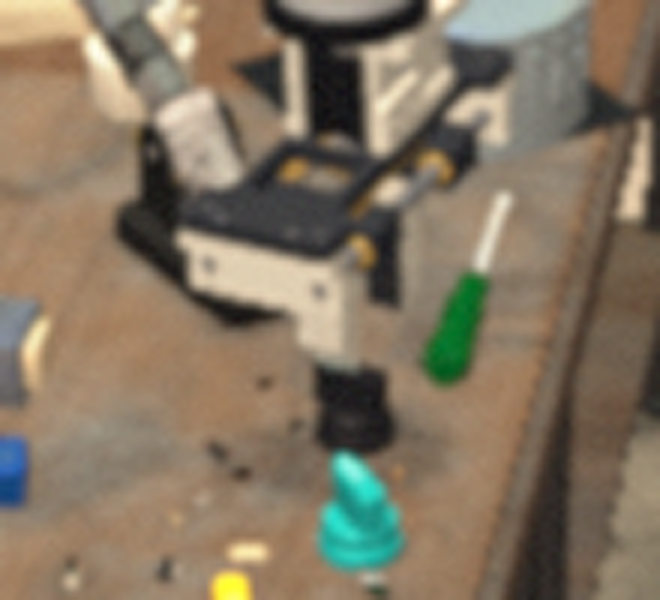

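arm_command(
  deltas=[
    {"xyz": [-0.4,0.02,0.5],"turn": 0,"jaw": 130},
    {"xyz": [-0.4,0.02,1.5],"turn": 0,"jaw": 130},
    {"xyz": [-0.4,0.02,2.5],"turn": 0,"jaw": 130},
    {"xyz": [-0.4,0.02,3.4],"turn": 0,"jaw": 130},
    {"xyz": [-0.4,0.02,3.5],"turn": 0,"jaw": 130},
  ],
)

```text
clock: 32.48
position: [0.4778, 0.0153, 0.0227]
ee_rot: [-0.012, -3.117, 0.026]
force: [0.1, -0.1, 0.2]
width: 0.493
```

arm_command(
  deltas=[
    {"xyz": [0,0,0],"turn": 0,"jaw": 130},
    {"xyz": [0,0,0],"turn": 0,"jaw": 130},
  ],
)

```text
clock: 32.65
position: [0.4773, 0.0154, 0.0222]
ee_rot: [-0.011, -3.116, 0.026]
force: [-0.2, -0.6, -0.6]
width: 0.491
```

Run:
```python
from h import *
print(observe()['force'])
to([.4793,.0157,.021],-.02);p,M=tool();print(M[:,2].round(4))
```

```text
[-0.19838917 -0.55705266 -0.59204872]
now [0.4773 0.0154 0.0222] yaw 3.134 -> xyz cm [-0.21  0.03  0.12]  turn(deg) 0.7 (or -179.3)
[-0.0258 -0.0167 -0.9995]
```

arm_command(
  deltas=[
    {"xyz": [-0.21,0.03,0],"turn": 0,"jaw": 130},
    {"xyz": [-0.21,0.03,0.1],"turn": 0,"jaw": 130},
    {"xyz": [-0.21,0.03,0.1],"turn": 0,"jaw": 130},
    {"xyz": [-0.21,0.03,0.1],"turn": 0,"jaw": 130},
    {"xyz": [-0.21,0.03,0.1],"turn": 0,"jaw": 255},
  ],
)

```text
clock: 33.07
position: [0.4794, 0.0156, 0.0213]
ee_rot: [-0.012, -3.116, 0.026]
force: [-0.6, -0.3, 0.0]
width: 0.454
```

arm_command(
  deltas=[
    {"xyz": [0,0,0],"turn": 0,"jaw": 255},
    {"xyz": [0,0,0],"turn": 0,"jaw": 255},
    {"xyz": [0,0,0],"turn": 0,"jaw": 255},
    {"xyz": [0,0,0],"turn": 0,"jaw": 255},
    {"xyz": [0,0,0],"turn": 0,"jaw": 255},
  ],
)

```text
clock: 33.48
position: [0.4794, 0.0158, 0.0214]
ee_rot: [-0.012, -3.116, 0.026]
force: [-1.2, -0.1, 2.0]
width: 0.151
```

arm_command(
  deltas=[
    {"xyz": [0,0,0],"turn": 0,"jaw": 255},
    {"xyz": [0,0,0],"turn": 0,"jaw": 255},
    {"xyz": [0,0,0],"turn": 0,"jaw": 255},
  ],
)

```text
clock: 33.73
position: [0.4794, 0.0158, 0.0214]
ee_rot: [-0.012, -3.116, 0.026]
force: [0.5, 0.2, 0.1]
width: 0.148
```

Run:
```python
from h import *
s=observe();print(s['width'],s['force'],s['joints'].round(2))
to([.4793,.0157,.021],-.02);p,M=tool();print(M[:,2].round(4))
```

```text
0.14785426539183535 [0.4560107  0.22225534 0.11135199] [ 0.54  0.73 -0.98  2.05  0.83  0.86  0.63]
now [0.4794 0.0158 0.0214] yaw 3.134 -> xyz cm [ 0.01 -0.    0.04]  turn(deg) 0.7 (or -179.3)
[-0.0255 -0.0166 -0.9995]
```

arm_command(
  deltas=[
    {"xyz": [0,0,-1],"turn": 0,"jaw": 255},
    {"xyz": [0,0,-4],"turn": 0,"jaw": 255},
    {"xyz": [0,0,-8],"turn": 0,"jaw": 255},
    {"xyz": [0,0,-11],"turn": 0,"jaw": 255},
    {"xyz": [0,0,-13],"turn": 0,"jaw": 255},
  ],
)

```text
clock: 34.15
position: [0.4834, 0.0189, 0.1549]
ee_rot: [-0.01, -3.119, 0.025]
force: [0.5, 0.3, -1.0]
width: 0.148
```

Run:
```python
from h import *
s=observe();print(s['width'],s['force'],s['joints'].round(2))
to([.4963,.3235,.155],.16)
```

```text
0.14832604634136734 [ 0.45993898  0.34362985 -1.03575372] [ 0.67  0.56 -1.15  1.92  0.59  1.08  0.82]
now [0.4834 0.0189 0.1549] yaw 3.135 -> xyz cm [-1.08 30.46 -0.53]  turn(deg) -9.5 (or 170.5)
```

arm_command(
  deltas=[
    {"xyz": [-0.2,3.2,0],"turn": 0,"jaw": 255},
    {"xyz": [-0.4,6.4,0],"turn": 0,"jaw": 255},
    {"xyz": [-0.6,9.6,0],"turn": 0,"jaw": 255},
    {"xyz": [-0.8,12.8,0],"turn": 0,"jaw": 255},
    {"xyz": [-1,16,0],"turn": 0,"jaw": 255},
  ],
)

```text
clock: 34.57
position: [0.4942, 0.1802, 0.1528]
ee_rot: [-0.01, -3.119, 0.025]
force: [0.7, -0.6, -0.4]
width: 0.149
```

arm_command(
  deltas=[
    {"xyz": [0,3.2,0],"turn": -4,"jaw": 255},
    {"xyz": [0,6.4,0],"turn": -8,"jaw": 255},
    {"xyz": [0,9.6,0],"turn": -9.5,"jaw": 255},
    {"xyz": [0,12.8,0],"turn": -9.5,"jaw": 255},
    {"xyz": [0,13.8,0],"turn": -9.5,"jaw": 255},
  ],
)

```text
clock: 34.98
position: [0.4934, 0.3235, 0.1517]
ee_rot: [0.255, -3.107, 0.016]
force: [-0.6, -0.1, 0.2]
width: 0.153
```

arm_command(
  deltas=[
    {"xyz": [0,0,0],"turn": 0,"jaw": 255},
    {"xyz": [0,0,0],"turn": 0,"jaw": 255},
    {"xyz": [0,0,0],"turn": 0,"jaw": 255},
  ],
)

```text
clock: 35.23
position: [0.4936, 0.3223, 0.1518]
ee_rot: [0.254, -3.107, 0.017]
force: [0.2, -0.3, 0.1]
width: 0.152
```

Run:
```python
from h import *
s=observe();print(s['width'],s['force'],s['joints'].round(2))
to([.4964,.3235,.113],.16);p,M=tool();print(M[:,2].round(4))
```

```text
0.15187952485017117 [ 0.23014911 -0.29323059  0.10842352] [ 0.01  0.71 -1.08  1.67  0.65  1.2   0.5 ]
now [0.4936 0.3223 0.1518] yaw -2.978 -> xyz cm [-0.4   0.11  3.87]  turn(deg) 0.2 (or -179.8)
[-0.0233 -0.0129 -0.9996]
```

arm_command(
  deltas=[
    {"xyz": [-0.35,0.1,1],"turn": 0,"jaw": 255},
    {"xyz": [-0.35,0.1,2],"turn": 0,"jaw": 255},
    {"xyz": [-0.35,0.1,3],"turn": 0,"jaw": 255},
    {"xyz": [-0.35,0.1,3.8],"turn": 0,"jaw": 255},
    {"xyz": [-0.35,0.1,3.8],"turn": 0,"jaw": 255},
  ],
)

```text
clock: 35.65
position: [0.4953, 0.3217, 0.1112]
ee_rot: [0.253, -3.104, 0.02]
force: [0.2, -0.5, -1.3]
width: 0.147
```

arm_command(
  deltas=[
    {"xyz": [0,0,0],"turn": 0,"jaw": 255},
    {"xyz": [0,0,0],"turn": 0,"jaw": 255},
    {"xyz": [0,0,0],"turn": 0,"jaw": 255},
  ],
)

```text
clock: 35.9
position: [0.4953, 0.3218, 0.1114]
ee_rot: [0.253, -3.104, 0.02]
force: [0.4, -0.0, -0.3]
width: 0.152
```

Run:
```python
from h import *
s=observe();print(s['width'],s['force'],s['ft_torque'])
to([.4962,.3235,.106],.16);p,M=tool();print(M[:,2].round(4))
```

```text
0.1519659822491181 [ 0.39044978 -0.00878441 -0.32698446] [ 0.09448036 -0.15686277  0.03570698]
now [0.4953 0.3218 0.1114] yaw -2.979 -> xyz cm [-0.13  0.16  0.54]  turn(deg) 0.2 (or -179.8)
[-0.0258 -0.015  -0.9996]
```

arm_command(
  deltas=[
    {"xyz": [-0.12,0.16,0],"turn": 0,"jaw": 255},
    {"xyz": [-0.12,0.16,0.1],"turn": 0,"jaw": 255},
    {"xyz": [-0.12,0.16,0.25],"turn": 0,"jaw": 255},
    {"xyz": [-0.12,0.16,0.4],"turn": 0,"jaw": 255},
    {"xyz": [-0.12,0.16,0.55],"turn": 0,"jaw": 255},
  ],
)

```text
clock: 36.32
position: [0.4962, 0.3235, 0.1058]
ee_rot: [0.253, -3.105, 0.02]
force: [0.5, 0.0, -0.1]
width: 0.151
```

Run:
```python
from h import *
s=observe();print(s['width'],s['force'],s['ft_torque'])
to([.4962,.3235,.0934],.16);p,M=tool();print(M[:,2].round(4))
```

```text
0.150630347620163 [ 0.48210101  0.03450924 -0.05976725] [ 0.15020936 -0.3752799  -0.01040469]
now [0.4962 0.3235 0.1058] yaw -2.979 -> xyz cm [-0.03  0.01  1.23]  turn(deg) 0.2 (or -179.8)
[-0.0256 -0.015  -0.9996]
```

arm_command(
  deltas=[
    {"xyz": [-0.01,0,0.1],"turn": 0,"jaw": 255},
    {"xyz": [-0.01,0,0.2],"turn": 0,"jaw": 255},
    {"xyz": [-0.02,0,0.3],"turn": 0,"jaw": 255},
    {"xyz": [-0.02,0,0.4],"turn": 0,"jaw": 255},
    {"xyz": [-0.02,0,0.4],"turn": 0,"jaw": 255},
  ],
)

```text
clock: 36.73
position: [0.4964, 0.3235, 0.1016]
ee_rot: [0.253, -3.105, 0.02]
force: [0.4, 1.1, -1.0]
width: 0.154
```

Run:
```python
from h import *
s=observe();print(s['width'],s['force'],s['ft_torque'])
to([.4962,.3235,.0934],.16);p,M=tool();print(M[:,2].round(4))
```

```text
0.15380923754213835 [ 0.43264552  1.13926413 -1.00649871] [ 0.19553245 -0.40958331 -0.02510297]
now [0.4964 0.3235 0.1016] yaw -2.979 -> xyz cm [-0.01  0.01  0.82]  turn(deg) 0.2 (or -179.8)
[-0.0255 -0.0149 -0.9996]
```

arm_command(
  deltas=[
    {"xyz": [0,0,0.2],"turn": 0,"jaw": 255},
    {"xyz": [0,0,0.4],"turn": 0,"jaw": 255},
    {"xyz": [0,0,0.6],"turn": 0,"jaw": 255},
    {"xyz": [0,0,0.75],"turn": 0,"jaw": 255},
    {"xyz": [0,0,0.88],"turn": 0,"jaw": 255},
  ],
)

```text
clock: 37.15
position: [0.4964, 0.3234, 0.0933]
ee_rot: [0.253, -3.105, 0.02]
force: [-0.6, -4.9, 19.7]
width: 0.151
```

Run:
```python
from h import *
s=observe();print(s['width'],s['force'],s['ft_torque'],s['position'])
```

```text
0.15139947333376727 [-0.57307548 -4.86167899 19.71734972] [-1.07024194  0.2255599   0.01321065] [0.49641833 0.3233933  0.09328321]
```

Home with 20 N. Release, rise, look.

arm_command(
  deltas=[
    {"xyz": [0,0,-0.05],"turn": 0,"jaw": 190},
    {"xyz": [0,0,-0.05],"turn": 0,"jaw": 190},
    {"xyz": [0,0,-0.05],"turn": 0,"jaw": 190},
    {"xyz": [0,0,-0.05],"turn": 0,"jaw": 190},
    {"xyz": [0,0,-0.05],"turn": 0,"jaw": 190},
  ],
)

```text
clock: 37.57
position: [0.4963, 0.3233, 0.0936]
ee_rot: [0.253, -3.105, 0.02]
force: [1.2, 0.0, -0.2]
width: 0.258
```

arm_command(
  deltas=[
    {"xyz": [0,0,-1],"turn": 0,"jaw": 190},
    {"xyz": [0,0,-3],"turn": 0,"jaw": 190},
    {"xyz": [0,0,-6],"turn": 0,"jaw": 190},
    {"xyz": [0,0,-9],"turn": 0,"jaw": 190},
    {"xyz": [0,0,-11],"turn": 0,"jaw": 190},
  ],
)

```text
clock: 37.98
position: [0.4991, 0.326, 0.207]
ee_rot: [0.254, -3.106, 0.017]
force: [1.6, 0.3, 0.2]
width: 0.256
```

Run:
```python
from kn import *
s=avg('scene',5)
crop(s,195,130,355,300,4.5,'k12')
to([.5731,-.2997,.2],1.804); print(observe()['joints'].round(2))
```

```text
now [0.4989 0.3246 0.2034] yaw -2.979 -> xyz cm [  2.76 -62.8    1.14]  turn(deg) 85.9 (or -94.1)
[ 0.02  0.67 -1.11  1.59  0.6   1.3   0.54]
```

View pics/k12.png

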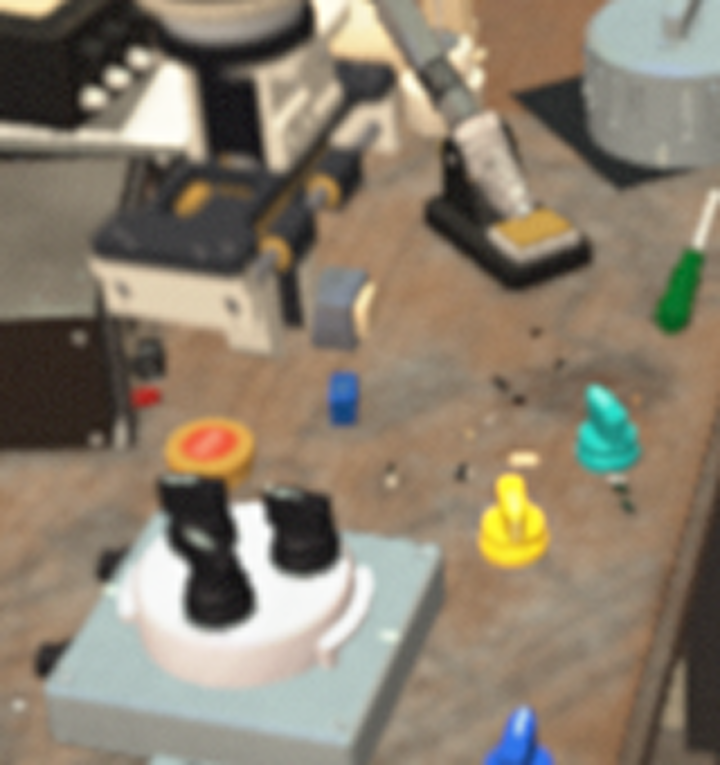

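arm_command(
  deltas=[
    {"xyz": [0,-2,-1],"turn": 6,"jaw": 130},
    {"xyz": [0,-5,-2],"turn": 12,"jaw": 130},
    {"xyz": [0,-8,-2],"turn": 18,"jaw": 130},
    {"xyz": [0,-11,-2],"turn": 24,"jaw": 130},
    {"xyz": [0,-14,-2],"turn": 30,"jaw": 130},
  ],
  force=40,
)

```text
clock: 38.65
position: [0.5216, 0.185, 0.2239]
ee_rot: [-0.567, -3.066, 0.033]
force: [0.5, -0.1, 0.5]
width: 0.486
```

arm_command(
  deltas=[
    {"xyz": [0,0,0],"turn": 6,"jaw": 130},
    {"xyz": [0,0,0],"turn": 12,"jaw": 130},
    {"xyz": [0,0,0],"turn": 18,"jaw": 130},
    {"xyz": [0,0,0],"turn": 24,"jaw": 130},
    {"xyz": [0,0,0],"turn": 30,"jaw": 130},
  ],
)

```text
clock: 39.07
position: [0.521, 0.1843, 0.2227]
ee_rot: [-1.351, -2.815, 0.044]
force: [0.2, 0.6, 0.3]
width: 0.493
```

arm_command(
  deltas=[
    {"xyz": [0,0,0],"turn": 6,"jaw": 130},
    {"xyz": [0,0,0],"turn": 12,"jaw": 130},
    {"xyz": [0,0,0],"turn": 18,"jaw": 130},
    {"xyz": [0,0,0],"turn": 24,"jaw": 130},
    {"xyz": [0,0,0],"turn": 26,"jaw": 130},
  ],
)

```text
clock: 39.48
position: [0.5204, 0.1838, 0.2215]
ee_rot: [-1.961, -2.437, 0.053]
force: [0.6, 0.6, -0.4]
width: 0.488
```

Run:
```python
from kn import *
to([.5731,-.2997,.2],1.804); print(observe()['joints'].round(2));p,M=tool();print(M[:,2].round(4))
```

```text
now [0.5204 0.1838 0.2215] yaw 1.787 -> xyz cm [-48.33  -5.12   2.87]  turn(deg) -1.0 (or 179.0)
[ 0.12  0.46 -0.79  1.68  0.34  1.18 -0.54]
[-0.0313 -0.0183 -0.9993]
```

arm_command(
  deltas=[
    {"xyz": [-3.5,-0.4,0],"turn": 0,"jaw": 130},
    {"xyz": [-7,-0.8,0],"turn": 0,"jaw": 130},
    {"xyz": [-10.5,-1.2,0],"turn": 0,"jaw": 130},
    {"xyz": [-14,-1.6,0],"turn": 0,"jaw": 130},
    {"xyz": [-17.5,-1.9,0],"turn": 0,"jaw": 130},
  ],
)

```text
clock: 39.9
position: [0.5384, 0.0068, 0.2231]
ee_rot: [-1.96, -2.436, 0.056]
force: [0.4, 0.1, 0.2]
width: 0.491
```

arm_command(
  deltas=[
    {"xyz": [-3.5,-0.4,0],"turn": 0,"jaw": 130},
    {"xyz": [-7,-0.8,0],"turn": 0,"jaw": 130},
    {"xyz": [-10.5,-1.2,0],"turn": 0,"jaw": 130},
    {"xyz": [-14,-1.6,0],"turn": 0,"jaw": 130},
    {"xyz": [-17.5,-1.9,0],"turn": 0,"jaw": 130},
  ],
)

```text
clock: 40.32
position: [0.5563, -0.1701, 0.2245]
ee_rot: [-1.958, -2.435, 0.057]
force: [1.0, 0.6, -0.3]
width: 0.489
```

arm_command(
  deltas=[
    {"xyz": [-3.5,-0.4,0],"turn": 0,"jaw": 130},
    {"xyz": [-7,-0.8,0],"turn": 0,"jaw": 130},
    {"xyz": [-10.5,-1.1,0],"turn": 0,"jaw": 130},
    {"xyz": [-12,-1.2,0],"turn": -1,"jaw": 130},
    {"xyz": [-12,-1.2,0],"turn": -1,"jaw": 130},
  ],
)

```text
clock: 40.73
position: [0.5687, -0.2956, 0.2238]
ee_rot: [-1.943, -2.444, 0.061]
force: [-0.5, 0.3, -0.5]
width: 0.49
```

Run:
```python
from kn import *
s=avg('scene',4)
C=cloud(s);z=C[...,2]
n=np.hypot(C[...,0]-.573,C[...,1]+.3)<.1
m=n&(z>.098)&(z<.12);P=C[m][:,:2];print(m.sum(),cv2.minAreaRect((P*1000).astype(np.float32)))
crop(s,270,60,400,180,5,'c5')
to([.5731,-.2997,.087],1.804); print(observe()['joints'].round(2),observe()['clock']);p,M=tool();print(M[:,2].round(4))
```

```text
70 ((573.9485473632812, -295.13916015625), (15.528534889221191, 70.81288146972656), 11.003721237182617)
now [ 0.5702 -0.2881  0.2256] yaw 1.806 -> xyz cm [-1.08  0.57 13.85]  turn(deg) 0.1 (or -179.9)
[ 0.79  0.57 -0.68  1.47  0.39  1.27  0.3 ] 40.9333
[-0.0369 -0.017  -0.9992]
```

View pics/c5.png

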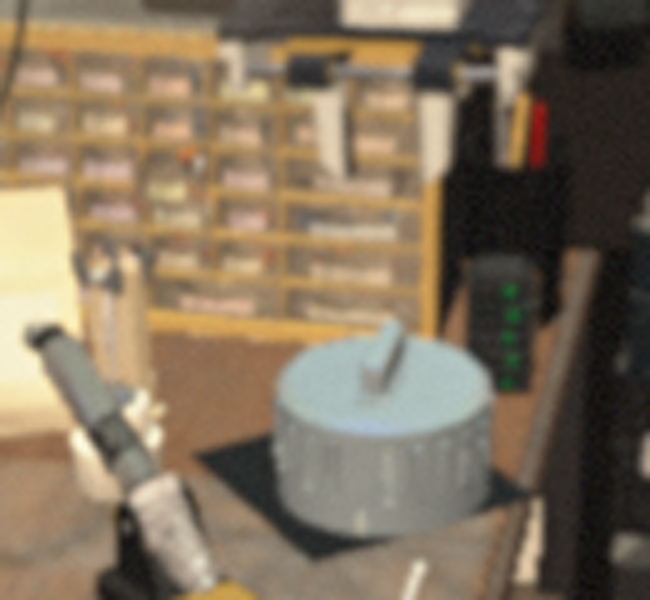

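arm_command(
  deltas=[
    {"xyz": [-1,0.5,3],"turn": 0,"jaw": 130},
    {"xyz": [-1,0.5,6],"turn": 0,"jaw": 130},
    {"xyz": [-1,0.5,9],"turn": 0,"jaw": 130},
    {"xyz": [-1,0.5,10.4],"turn": 0,"jaw": 130},
    {"xyz": [-1,0.5,10.4],"turn": 0,"jaw": 130},
  ],
)

```text
clock: 41.35
position: [0.5712, -0.2963, 0.1178]
ee_rot: [-1.927, -2.449, 0.059]
force: [-0.5, -0.3, 0.7]
width: 0.491
```

arm_command(
  deltas=[
    {"xyz": [0,0,0],"turn": 0,"jaw": 130},
    {"xyz": [0,0,0],"turn": 0,"jaw": 130},
    {"xyz": [0,0,0],"turn": 0,"jaw": 130},
  ],
)

```text
clock: 41.6
position: [0.5721, -0.2957, 0.1193]
ee_rot: [-1.927, -2.451, 0.058]
force: [-0.3, 0.3, 0.8]
width: 0.49
```

Run:
```python
from kn import *
to([.5731,-.2997,.087],1.804); print(observe()['clock']);p,M=tool();print(M[:,2].round(4))
```

```text
now [ 0.5721 -0.2957  0.1193] yaw 1.809 -> xyz cm [-0.39  0.14  3.23]  turn(deg) 0.3 (or -179.7)
41.6
[-0.0408 -0.015  -0.9991]
```

arm_command(
  deltas=[
    {"xyz": [-0.3,0.1,-2],"turn": 0,"jaw": 130},
    {"xyz": [-0.3,0.1,-5],"turn": 0,"jaw": 130},
    {"xyz": [-0.3,0.1,-8],"turn": 0,"jaw": 130},
    {"xyz": [-0.3,0.1,-11],"turn": 0,"jaw": 130},
    {"xyz": [-0.3,0.1,-13],"turn": 0,"jaw": 130},
  ],
)

```text
clock: 42.02
position: [0.5806, -0.2961, 0.254]
ee_rot: [-1.93, -2.456, 0.055]
force: [0.9, 0.2, 1.3]
width: 0.488
```

arm_command(
  deltas=[
    {"xyz": [0,0,0],"turn": 0,"jaw": 130},
    {"xyz": [0,0,1],"turn": 0,"jaw": 130},
    {"xyz": [0,0,2.5],"turn": 0,"jaw": 130},
    {"xyz": [0,0,4],"turn": 0,"jaw": 130},
    {"xyz": [0,0,5],"turn": 0,"jaw": 130},
  ],
)

```text
clock: 42.43
position: [0.5778, -0.2968, 0.202]
ee_rot: [-1.929, -2.455, 0.056]
force: [0.2, 0.0, -0.0]
width: 0.489
```

arm_command(
  deltas=[
    {"xyz": [0,0,2],"turn": 0,"jaw": 130},
    {"xyz": [0,0,4],"turn": 0,"jaw": 130},
    {"xyz": [0,0,6],"turn": 0,"jaw": 130},
    {"xyz": [0,0,7],"turn": 0,"jaw": 130},
    {"xyz": [0,0,7],"turn": 0,"jaw": 130},
  ],
)

```text
clock: 42.85
position: [0.5733, -0.2976, 0.1291]
ee_rot: [-1.926, -2.451, 0.058]
force: [0.0, 0.1, -0.2]
width: 0.487
```

arm_command(
  deltas=[
    {"xyz": [0,0,0],"turn": 0,"jaw": 130},
    {"xyz": [0,0,0],"turn": 0,"jaw": 130},
    {"xyz": [0,0,0],"turn": 0,"jaw": 130},
    {"xyz": [0,0,0],"turn": 0,"jaw": 130},
  ],
)

```text
clock: 43.18
position: [0.5739, -0.2977, 0.1302]
ee_rot: [-1.927, -2.452, 0.058]
force: [-0.6, 0.3, 0.3]
width: 0.489
```

Run:
```python
from kn import *
to([.5731,-.2997,.087],1.804); print(observe()['clock']);p,M=tool();print(M[:,2].round(4))
```

```text
now [ 0.5739 -0.2977  0.1302] yaw 1.810 -> xyz cm [-0.15  0.06  4.33]  turn(deg) 0.3 (or -179.7)
43.1833
[-0.0404 -0.0152 -0.9991]
```

arm_command(
  deltas=[
    {"xyz": [-0.15,0.1,1],"turn": 0,"jaw": 130},
    {"xyz": [-0.15,0.1,2],"turn": 0,"jaw": 130},
    {"xyz": [-0.15,0.1,3],"turn": 0,"jaw": 130},
    {"xyz": [-0.15,0.1,3.8],"turn": 0,"jaw": 130},
    {"xyz": [-0.15,0.1,3.9],"turn": 0,"jaw": 130},
  ],
  force=60,
)

```text
clock: 43.6
position: [0.5722, -0.2993, 0.0886]
ee_rot: [-1.924, -2.45, 0.059]
force: [-0.1, 0.2, 0.2]
width: 0.488
```

arm_command(
  deltas=[
    {"xyz": [0,0,0],"turn": 0,"jaw": 130},
    {"xyz": [0,0,0],"turn": 0,"jaw": 130},
    {"xyz": [0,0,0],"turn": 0,"jaw": 130},
  ],
)

```text
clock: 43.85
position: [0.5723, -0.2992, 0.0887]
ee_rot: [-1.924, -2.45, 0.059]
force: [-0.4, -0.9, 0.5]
width: 0.491
```

Run:
```python
from kn import *
to([.5731,-.2997,.0865],1.804); print(observe()['force']);p,M=tool();print(M[:,2].round(4))
```

```text
now [ 0.5723 -0.2992  0.0887] yaw 1.810 -> xyz cm [-0.06  0.07  0.22]  turn(deg) 0.3 (or -179.7)
[-0.39679549 -0.90333075  0.47003098]
[-0.0436 -0.0139 -0.999 ]
```

arm_command(
  deltas=[
    {"xyz": [-0.06,0.03,0.1],"turn": 0,"jaw": 130},
    {"xyz": [-0.06,0.03,0.2],"turn": 0,"jaw": 130},
    {"xyz": [-0.06,0.03,0.2],"turn": 0,"jaw": 255},
    {"xyz": [-0.06,0.03,0.2],"turn": 0,"jaw": 255},
    {"xyz": [-0.06,0.03,0.2],"turn": 0,"jaw": 255},
  ],
)

```text
clock: 44.27
position: [0.5728, -0.2998, 0.0869]
ee_rot: [-1.925, -2.45, 0.059]
force: [-0.3, -0.2, -0.5]
width: 0.322
```

arm_command(
  deltas=[
    {"xyz": [0,0,0],"turn": 0,"jaw": 255},
    {"xyz": [0,0,0],"turn": 0,"jaw": 255},
    {"xyz": [0,0,0],"turn": 0,"jaw": 255},
    {"xyz": [0,0,0],"turn": 0,"jaw": 255},
    {"xyz": [0,0,0],"turn": 0,"jaw": 255},
  ],
)

```text
clock: 44.68
position: [0.5736, -0.2997, 0.0874]
ee_rot: [-1.925, -2.451, 0.057]
force: [1.9, 0.5, 3.1]
width: 0.171
```

arm_command(
  deltas=[
    {"xyz": [0,0,0.05],"turn": 0,"jaw": 255},
    {"xyz": [0,0,0.05],"turn": 0,"jaw": 255},
    {"xyz": [0,0,0.05],"turn": 0,"jaw": 255},
  ],
)

```text
clock: 44.93
position: [0.5736, -0.2998, 0.0874]
ee_rot: [-1.926, -2.452, 0.058]
force: [-0.4, 0.7, 6.6]
width: 0.174
```

Run:
```python
from kn import *
s=observe();to([.5731,-.2997,.0865],1.804); print(s['force'],s['ft_torque'],s['width']);p,M=tool();print(M[:,2].round(4))
```

```text
now [ 0.5736 -0.2998  0.0874] yaw 1.810 -> xyz cm [ 0.02 -0.05  0.09]  turn(deg) 0.3 (or -179.7)
[-0.36774568  0.71527017  6.58520586] [ 0.28994569 -0.48743381  0.00684795] 0.17353706026473872
[-0.0414 -0.0144 -0.999 ]
```

arm_command(
  deltas=[
    {"xyz": [0,0,0.1],"turn": 0,"jaw": 255},
    {"xyz": [0,0,0.1],"turn": 0,"jaw": 255},
  ],
)

```text
clock: 45.1
position: [0.5735, -0.2998, 0.0872]
ee_rot: [-1.926, -2.452, 0.058]
force: [-2.5, 0.3, 10.8]
width: 0.171
```

arm_command(
  deltas=[
    {"xyz": [0,0,0.1],"turn": 0,"jaw": 255},
    {"xyz": [0,0,0.1],"turn": 0,"jaw": 255},
  ],
)

```text
clock: 45.27
position: [0.5734, -0.2998, 0.0872]
ee_rot: [-1.926, -2.452, 0.059]
force: [-2.7, 0.5, 10.8]
width: 0.171
```

arm_command(
  deltas=[
    {"xyz": [0,0,0.1],"turn": 0,"jaw": 255},
    {"xyz": [0,0,0.1],"turn": 0,"jaw": 255},
  ],
)

```text
clock: 45.43
position: [0.5734, -0.2998, 0.0872]
ee_rot: [-1.927, -2.452, 0.059]
force: [-1.9, 1.1, 10.7]
width: 0.168
```

arm_command(
  deltas=[
    {"xyz": [0,0,0.1],"turn": 0,"jaw": 255},
    {"xyz": [0,0,0.1],"turn": 0,"jaw": 255},
  ],
)

```text
clock: 45.6
position: [0.5734, -0.2998, 0.0871]
ee_rot: [-1.927, -2.452, 0.059]
force: [-3.4, 0.4, 10.4]
width: 0.173
```

Run:
```python
from kn import *
s=observe();to([.5731,-.2997,.0865],1.804); print(s['force'],s['ft_torque'],s['width']);p,M=tool();print(M[:,2].round(4))
d=avg('scene',4);crop(d,280,80,400,180,6,'c6')
```

```text
now [ 0.5734 -0.2998  0.0871] yaw 1.810 -> xyz cm [ 0.02 -0.02  0.07]  turn(deg) 0.3 (or -179.7)
[-3.35443221  0.40037931 10.36968951] [ 0.4438982  -0.10434779 -0.06030598] 0.17266843888808409
[-0.0408 -0.0163 -0.999 ]
```

View pics/c6.png

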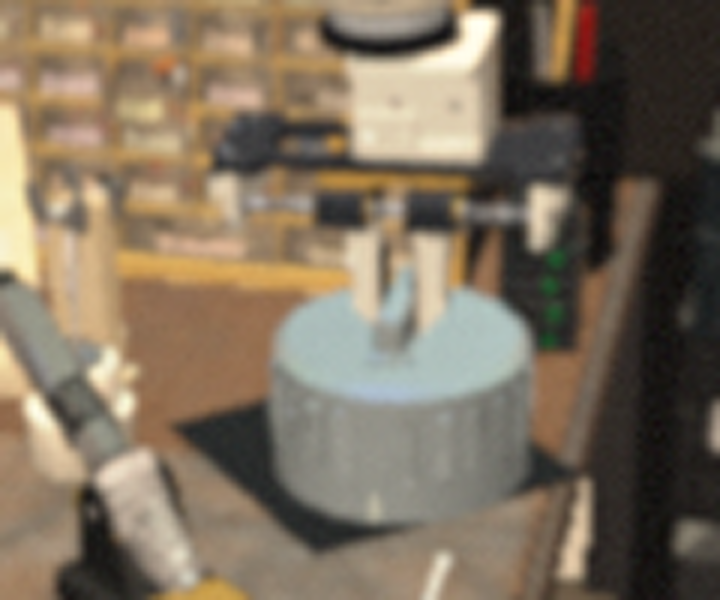

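arm_command(
  deltas=[
    {"xyz": [0,0,-1],"turn": 0,"jaw": 255},
    {"xyz": [0,0,-4],"turn": 0,"jaw": 255},
    {"xyz": [0,0,-8],"turn": 0,"jaw": 255},
    {"xyz": [0,0,-12],"turn": 0,"jaw": 255},
    {"xyz": [0,0,-16],"turn": 0,"jaw": 255},
  ],
)

```text
clock: 46.22
position: [0.5786, -0.297, 0.2483]
ee_rot: [-1.925, -2.451, 0.061]
force: [0.9, -0.7, -3.4]
width: 0.171
```

arm_command(
  deltas=[
    {"xyz": [1,0,-3],"turn": 0,"jaw": 255},
    {"xyz": [3,0.3,-3.5],"turn": 0,"jaw": 255},
    {"xyz": [6,0.6,-3.5],"turn": 0,"jaw": 255},
    {"xyz": [9,1,-3.5],"turn": 0,"jaw": 255},
    {"xyz": [12,1.3,-3.5],"turn": 0,"jaw": 255},
  ],
)

```text
clock: 46.63
position: [0.5631, -0.1758, 0.2819]
ee_rot: [-1.925, -2.449, 0.063]
force: [0.7, -0.3, -2.1]
width: 0.169
```

Run:
```python
from kn import *
s=observe();to([.5205,.345,.28],1.811); print(s['force'],s['ft_torque'],s['width'],s['joints'].round(2));p,M=tool();print(M[:,2].round(4))
d=avg('scene',4);cv2.imwrite('pics/c7.png',d['frame'][:,:,::-1])
p,M=tool();C=cloud(d);g=p+M[:,2]*0
m=(np.hypot(C[...,0]-p[0],C[...,1]-p[1])<.075)&(np.abs(C[...,2]-(p[2]-.003))<.008)
P=C[m];A=np.c_[P[:,:2]-p[:2],np.ones(len(P))];c,*_=np.linalg.lstsq(A,P[:,2],rcond=None);print(len(P),'slopes',c[:2].round(4))
```

```text
now [ 0.5631 -0.1758  0.2819] yaw 1.809 -> xyz cm [51.62  8.14 -0.42]  turn(deg) -0.1 (or 179.9)
[ 0.74054167 -0.25821021 -2.08138827] [ 0.06481969 -0.2596013  -0.04245572] 0.16858745893457108 [ 0.68  0.46 -0.73  1.5   0.32  1.35  0.16]
[-0.0452 -0.0155 -0.9989]
611 slopes [-0.0021 -0.0215]
```

View pics/c7.png

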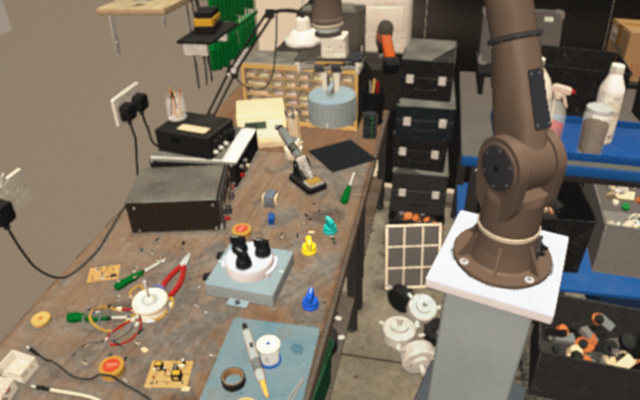

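arm_command(
  deltas=[
    {"xyz": [3.3,0.5,0],"turn": 0,"jaw": 255},
    {"xyz": [6.6,1,0],"turn": 0,"jaw": 255},
    {"xyz": [9.9,1.5,0],"turn": 0,"jaw": 255},
    {"xyz": [13.2,2,0],"turn": 0,"jaw": 255},
    {"xyz": [16.5,2.5,0],"turn": 0,"jaw": 255},
  ],
)

```text
clock: 47.25
position: [0.5481, -0.0102, 0.2798]
ee_rot: [-1.925, -2.449, 0.065]
force: [0.7, -0.8, -2.1]
width: 0.166
```

arm_command(
  deltas=[
    {"xyz": [3.3,0.5,0],"turn": 0,"jaw": 255},
    {"xyz": [6.6,1,0],"turn": 0,"jaw": 255},
    {"xyz": [9.9,1.5,0],"turn": 0,"jaw": 255},
    {"xyz": [13.2,2,0],"turn": 0,"jaw": 255},
    {"xyz": [16.5,2.5,0],"turn": 0,"jaw": 255},
  ],
)

```text
clock: 47.67
position: [0.5334, 0.1558, 0.2773]
ee_rot: [-1.928, -2.447, 0.067]
force: [1.0, 0.4, -3.2]
width: 0.168
```

arm_command(
  deltas=[
    {"xyz": [3.3,0.5,0],"turn": 0,"jaw": 255},
    {"xyz": [6.6,1,0],"turn": 0,"jaw": 255},
    {"xyz": [9.9,1.5,0],"turn": 0,"jaw": 255},
    {"xyz": [13.2,2,0],"turn": 0,"jaw": 255},
    {"xyz": [16,2.5,0],"turn": 0,"jaw": 255},
  ],
)

```text
clock: 48.08
position: [0.5204, 0.318, 0.2746]
ee_rot: [-1.929, -2.446, 0.069]
force: [0.2, 0.7, -2.8]
width: 0.174
```

arm_command(
  deltas=[
    {"xyz": [0,0,0],"turn": 0,"jaw": 255},
    {"xyz": [0,0,0],"turn": 0,"jaw": 255},
    {"xyz": [0,0,0],"turn": 0,"jaw": 255},
  ],
)

```text
clock: 48.33
position: [0.5212, 0.3164, 0.2738]
ee_rot: [-1.931, -2.445, 0.072]
force: [0.3, 0.2, -2.2]
width: 0.17
```

Run:
```python
from kn import *
s=observe();to([.5208,.3447,.15],1.811); print(s['force'],s['ft_torque'],s['width'],s['joints'].round(2));p,M=tool();print(M[:,2].round(4))
d=avg('scene',4);crop(d,180,130,340,300,4.3,'c8')
C=cloud(d)
m=(np.hypot(C[...,0]-p[0],C[...,1]-p[1])<.075)&(np.abs(C[...,2]-(p[2]-.003))<.008)
P=C[m];A=np.c_[P[:,:2]-p[:2],np.ones(len(P))];c,*_=np.linalg.lstsq(A,P[:,2],rcond=None);print(len(P),'slopes',c.round(4))
print(cv2.minEnclosingCircle((P[:,:2]*1000).astype(np.float32)))
```

```text
now [0.5212 0.3164 0.2738] yaw 1.805 -> xyz cm [ 2.87  1.26 12.31]  turn(deg) -0.4 (or 179.6)
[ 0.29887274  0.21658976 -2.24357247] [-0.03742318 -0.26142634  0.0405597 ] 0.17006068293666596 [-0.12  0.53 -0.8   1.45  0.35  1.37 -0.7 ]
[-0.0486 -0.0206 -0.9986]
1479 slopes [-0.0079 -0.0339  0.2713]
((521.281982421875, 319.5541076660156), 71.05509185791016)
```

View pics/c8.png

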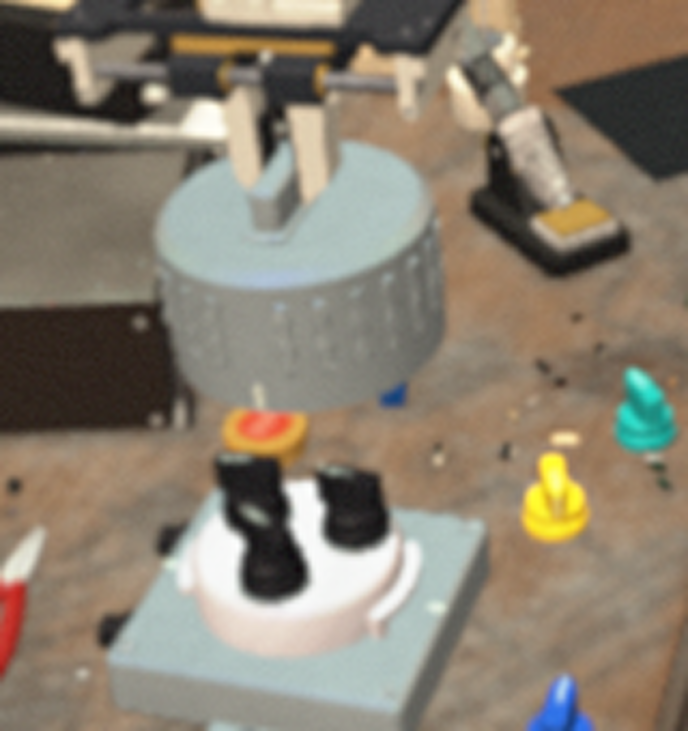

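Run:
```python
from kn import *
d=load('scene');C=cloud(d);z=C[...,2]
def fit(m,n):
    P=C[m];
    for _ in range(3):
        A=np.c_[P[:,:2]-P[:,:2].mean(0),np.ones(len(P))];c,*_=np.linalg.lstsq(A,P[:,2],rcond=None);r=P[:,2]-A@c;P=P[np.abs(r)<.004]
    print(n,len(P),c.round(4))
near=np.hypot(C[...,0]-.52,C[...,1]-.346)<.13
fit(near&(z>.033)&(z<.047),'deck')
fit((C[...,0]>.4)&(C[...,0]<.7)&(C[...,1]>0)&(C[...,1]<.22)&(np.abs(z)<.008),'bench')
p,M=tool()
n2=np.hypot(C[...,0]-p[0]-.003,C[...,1]-p[1]-.003)<.066
fit(n2&(np.abs(z-.271)<.008),'cover')
```

```text
deck 1494 [0.0044 0.0035 0.0411]
bench 3447 [-0.0002 -0.0017  0.0014]
cover 1109 [-0.0326 -0.015   0.2715]
```

Run:
```python
from kn import *
to([.5235,.3456,.162],1.806)
```

```text
now [0.5212 0.3163 0.2745] yaw 1.804 -> xyz cm [ 2.89  1.47 11.17]  turn(deg) -0.1 (or 179.9)
```

arm_command(
  deltas=[
    {"xyz": [1.5,0.7,2],"turn": 0,"jaw": 255},
    {"xyz": [2.9,1.4,5],"turn": 0,"jaw": 255},
    {"xyz": [2.9,1.4,8],"turn": 0,"jaw": 255},
    {"xyz": [2.9,1.4,10.5],"turn": 0,"jaw": 255},
    {"xyz": [2.9,1.4,11],"turn": 0,"jaw": 255},
  ],
)

```text
clock: 48.95
position: [0.5217, 0.3425, 0.1593]
ee_rot: [-1.933, -2.442, 0.081]
force: [-0.5, -2.1, -3.4]
width: 0.17
```

Run:
```python
from kn import *
d=avg('scene',6);crop(d,190,150,330,310,4.5,'c9')
C=cloud(d);z=C[...,2];p,M=tool();s=observe()
print(s['force'],s['ft_torque'],M[:,2].round(4))
def fit(m,n):
    P=C[m];
    for _ in range(3):
        A=np.c_[P[:,:2]-p[:2],np.ones(len(P))];c,*_=np.linalg.lstsq(A,P[:,2],rcond=None);r=P[:,2]-A@c;P=P[np.abs(r)<.004]
    print(n,len(P),c.round(4),cv2.minEnclosingCircle((P[:,:2]*1000).astype(np.float32)))
fit((np.hypot(C[...,0]-p[0]-.001,C[...,1]-p[1]-.003)<.075)&(np.abs(z-p[2]+.003)<.008),'cover')
to([.5235,.3456,.15],1.806)
```

```text
[-0.46223656 -0.49918521 -3.12973555] [ 0.02772307 -0.24089051 -0.0227104 ] [-0.0451 -0.0176 -0.9988]
cover 1317 [-0.0226 -0.0254  0.1606] ((521.10791015625, 349.69464111328125), 69.3453598022461)
now [0.5239 0.3462 0.1659] yaw 1.803 -> xyz cm [-0.04  0.02  1.59]  turn(deg) -0.2 (or 179.8)
```

View pics/c9.png

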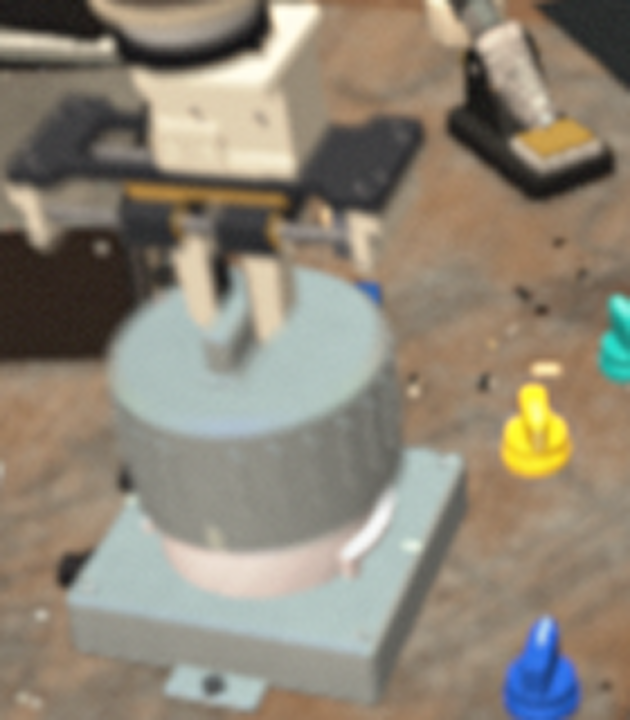

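arm_command(
  deltas=[
    {"xyz": [-0.05,0,0.3],"turn": 0,"jaw": 255},
    {"xyz": [-0.05,0,0.6],"turn": 0,"jaw": 255},
    {"xyz": [-0.05,0,0.9],"turn": 0,"jaw": 255},
    {"xyz": [-0.05,0,1.2],"turn": 0,"jaw": 255},
    {"xyz": [-0.05,0,1.5],"turn": 0,"jaw": 255},
  ],
)

```text
clock: 49.67
position: [0.5233, 0.3453, 0.1505]
ee_rot: [-1.934, -2.444, 0.066]
force: [0.4, -0.5, -2.6]
width: 0.17
```

Run:
```python
from kn import *
p,M=tool();s=observe()
print(s['force'],s['ft_torque'],s['width'],M[:,2].round(4))
to([.5225,.345,.14],1.806)
```

```text
[ 0.3744477  -0.46561887 -2.60243839] [ 0.01909386 -0.15700829  0.02702049] 0.1704309209975306 [-0.0452 -0.0178 -0.9988]
now [0.5233 0.3453 0.1505] yaw 1.803 -> xyz cm [-0.01 -0.03  1.05]  turn(deg) -0.2 (or 179.8)
```

arm_command(
  deltas=[
    {"xyz": [0,-0.02,0.3],"turn": 0,"jaw": 255},
    {"xyz": [0,-0.04,0.6],"turn": 0,"jaw": 255},
    {"xyz": [0,-0.06,0.9],"turn": 0,"jaw": 255},
    {"xyz": [0,-0.08,1.2],"turn": 0,"jaw": 255},
    {"xyz": [0,-0.1,1.4],"turn": 0,"jaw": 255},
  ],
)

```text
clock: 50.08
position: [0.5223, 0.3455, 0.1373]
ee_rot: [-1.934, -2.445, 0.062]
force: [2.6, 0.1, -1.1]
width: 0.169
```

Run:
```python
from kn import *
p,M=tool();s=observe()
print(s['force'],s['ft_torque'],s['width'],M[:,2].round(4))
to([.5215,.345,.1228],1.806)
```

```text
[ 2.60508826  0.1365445  -1.09151056] [ 0.11941544 -1.06160426  0.04387385] 0.16876160058996933 [-0.0432 -0.0166 -0.9989]
now [0.5223 0.3455 0.1373] yaw 1.803 -> xyz cm [-0.02 -0.02  1.45]  turn(deg) -0.2 (or 179.8)
```

arm_command(
  deltas=[
    {"xyz": [0,0.04,0.3],"turn": 0,"jaw": 255},
    {"xyz": [0,0.05,0.6],"turn": 0,"jaw": 255},
    {"xyz": [0,0.05,0.9],"turn": 0,"jaw": 255},
    {"xyz": [0,0.05,1.2],"turn": 0,"jaw": 255},
    {"xyz": [0,0.05,1.3],"turn": 0,"jaw": 255},
  ],
)

```text
clock: 50.5
position: [0.5216, 0.3452, 0.125]
ee_rot: [-1.934, -2.445, 0.064]
force: [-5.8, -6.4, 18.7]
width: 0.17
```

Run:
```python
from kn import *
p,M=tool();s=observe()
print(s['force'],s['ft_torque'],s['width'],M[:,2].round(4))
to([.5215,.345,.1228],1.806)
d=avg('scene',6);crop(d,190,180,330,310,5,'c10')
C=cloud(d);z=C[...,2]
def fit(m,n):
    P=C[m];
    for _ in range(3):
        A=np.c_[P[:,:2]-p[:2],np.ones(len(P))];c,*_=np.linalg.lstsq(A,P[:,2],rcond=None);r=P[:,2]-A@c;P=P[np.abs(r)<.004]
    print(n,len(P),c.round(4),cv2.minEnclosingCircle((P[:,:2]*1000).astype(np.float32)))
fit((np.hypot(C[...,0]-p[0]-.001,C[...,1]-p[1]-.003)<.075)&(np.abs(z-p[2]+.003)<.008),'cover')
```

```text
[-5.80128468 -6.41489236 18.69707566] [-1.38761963  0.69454434  0.05619714] 0.1700440019940525 [-0.0437 -0.0176 -0.9989]
now [0.5216 0.3452 0.125 ] yaw 1.803 -> xyz cm [-0.02 -0.01  0.22]  turn(deg) -0.1 (or 179.9)
cover 1343 [-0.0101 -0.0231  0.1221] ((521.0341796875, 349.8647766113281), 69.10026550292969)
```

View pics/c10.png

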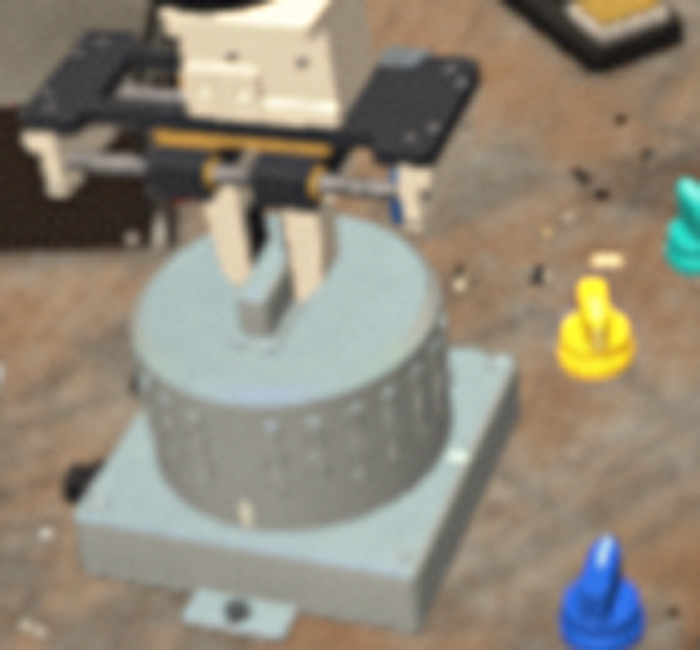

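arm_command(
  deltas=[
    {"xyz": [0,0,0],"turn": 0,"jaw": 190},
    {"xyz": [0,0,0],"turn": 0,"jaw": 190},
    {"xyz": [0,0,0],"turn": 0,"jaw": 190},
    {"xyz": [0,0,0],"turn": 0,"jaw": 190},
    {"xyz": [0,0,0],"turn": 0,"jaw": 190},
  ],
  force=30,
)

```text
clock: 51.22
position: [0.5219, 0.3454, 0.125]
ee_rot: [-1.934, -2.445, 0.063]
force: [-0.3, -0.5, -0.1]
width: 0.256
```

Run:
```python
from kn import *
p,M=tool();s=observe()
print(s['force'],s['ft_torque'],s['width'],M[:,2].round(4))
to([.5208,.3455,.1235],1.806)
d=avg('scene',6)
C=cloud(d);z=C[...,2]
def fit(m,n):
    P=C[m];
    for _ in range(3):
        A=np.c_[P[:,:2]-p[:2],np.ones(len(P))];c,*_=np.linalg.lstsq(A,P[:,2],rcond=None);r=P[:,2]-A@c;P=P[np.abs(r)<.004]
    print(n,len(P),c.round(4),cv2.minEnclosingCircle((P[:,:2]*1000).astype(np.float32)))
near=np.hypot(C[...,0]-.522,C[...,1]-.348)<.08
fit(near&(np.abs(z-.121)<.008),'cover')
m=near&(z>.136)&(z<.16);print(cv2.minAreaRect((C[m][:,:2]*1000).astype(np.float32)))
```

```text
[-0.3454671  -0.54673349 -0.11967436] [ 0.02353588 -0.17805456 -0.01008685] 0.25573456152581736 [-0.0432 -0.0171 -0.9989]
now [0.5219 0.3454 0.125 ] yaw 1.803 -> xyz cm [ 0.04 -0.1   0.16]  turn(deg) -0.2 (or 179.8)
cover 1328 [ 0.0073 -0.0141  0.1209] ((519.9249267578125, 349.3069763183594), 68.96643829345703)
((518.0531616210938, 351.22479248046875), (55.780052185058594, 46.284461975097656), 60.43201446533203)
```

arm_command(
  deltas=[
    {"xyz": [0,-0.07,0.05],"turn": 0,"jaw": 190},
    {"xyz": [0,-0.07,0.05],"turn": 0,"jaw": 255},
    {"xyz": [0,-0.07,0.05],"turn": 0,"jaw": 255},
    {"xyz": [0,-0.07,0.05],"turn": 0,"jaw": 255},
    {"xyz": [0,-0.07,0.05],"turn": 0,"jaw": 255},
  ],
)

```text
clock: 51.93
position: [0.5215, 0.3453, 0.1251]
ee_rot: [-1.935, -2.446, 0.061]
force: [-0.8, -0.5, 2.3]
width: 0.176
```

arm_command(
  deltas=[
    {"xyz": [0,0,0],"turn": 0,"jaw": 255},
    {"xyz": [0,0,0],"turn": 4,"jaw": 255},
    {"xyz": [0,0,0],"turn": 9,"jaw": 255},
    {"xyz": [0,0,0],"turn": 14,"jaw": 255},
    {"xyz": [0,0,0],"turn": 19,"jaw": 255},
  ],
)

```text
clock: 52.35
position: [0.5214, 0.3462, 0.1252]
ee_rot: [-2.32, -2.092, 0.065]
force: [-0.6, 1.0, 0.8]
width: 0.175
```

Run:
```python
from kn import *
p,M=tool();s=observe()
print(s['force'],s['ft_torque'],s['width'],M[:,2].round(4),s['joints'].round(2))
to([.5208,.3455,.1235],.23)
```

```text
[-0.62708748  1.00353227  0.77766917] [ 0.61323298 -0.25608176  0.09118417] 0.17544962819651302 [-0.0421 -0.0152 -0.999 ] [-0.24  0.65 -0.66  1.6   0.41  1.08 -1.12]
now [0.5214 0.3462 0.1252] yaw 1.468 -> xyz cm [-0.07 -0.05  0.17]  turn(deg) 70.9 (or -109.1)
```

Turns freely. Continue.

arm_command(
  deltas=[
    {"xyz": [0,0,0.03],"turn": 6,"jaw": 255},
    {"xyz": [0,0,0.03],"turn": 12,"jaw": 255},
    {"xyz": [0,0,0.03],"turn": 18,"jaw": 255},
    {"xyz": [0,0,0.03],"turn": 24,"jaw": 255},
    {"xyz": [0,0,0.03],"turn": 30,"jaw": 255},
  ],
)

```text
clock: 52.77
position: [0.5214, 0.3473, 0.1252]
ee_rot: [-2.794, -1.419, 0.068]
force: [-0.1, 2.2, -0.1]
width: 0.174
```

Run:
```python
from kn import *
p,M=tool();s=observe()
print(s['force'],s['ft_torque'],s['width'],M[:,2].round(4),s['joints'].round(2))
to([.5208,.3455,.1235],.23)
d=avg('scene',4);crop(d,190,180,330,310,5,'c11')
C=cloud(d);z=C[...,2]
P=C[(np.hypot(C[...,0]-.522,C[...,1]-.348)<.08)&(np.abs(z-.121)<.01)]
A=np.c_[P[:,:2]-p[:2],np.ones(len(P))];print(np.linalg.lstsq(A,P[:,2],rcond=None)[0].round(4))
```

```text
[-0.06478049  2.16508605 -0.06694231] [ 0.57905562 -0.32917727  0.16609146] 0.17372323624713265 [-0.0415 -0.0134 -0.999 ] [-0.32  0.62 -0.53  1.61  0.32  1.05 -1.57]
now [0.5214 0.3473 0.1252] yaw 0.940 -> xyz cm [-0.18  0.06  0.17]  turn(deg) 40.7 (or -139.3)
[ 0.0159 -0.0371  0.1218]
```

View pics/c11.png

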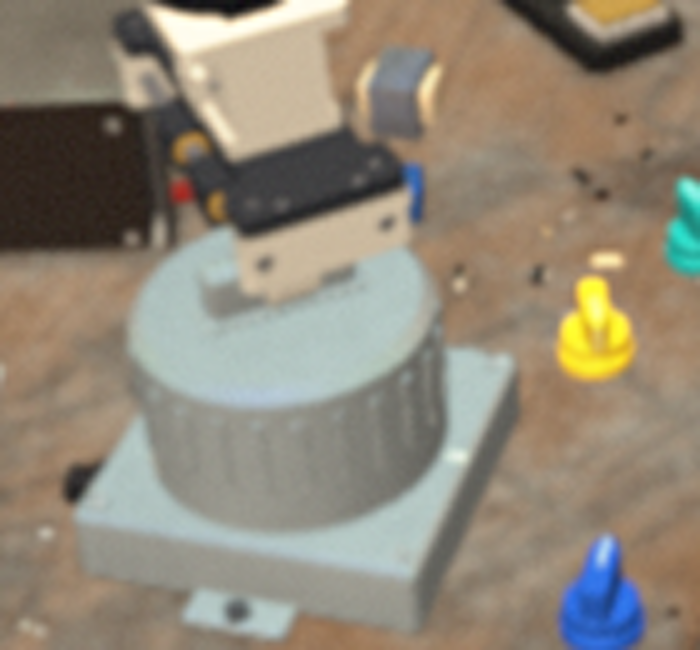

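arm_command(
  deltas=[
    {"xyz": [-0.08,0.03,0.05],"turn": 5,"jaw": 255},
    {"xyz": [-0.13,0.05,0.08],"turn": 10,"jaw": 255},
    {"xyz": [-0.13,0.05,0.08],"turn": 15,"jaw": 255},
    {"xyz": [-0.13,0.05,0.08],"turn": 20,"jaw": 255},
    {"xyz": [-0.13,0.05,0.08],"turn": 25,"jaw": 255},
  ],
)

```text
clock: 53.38
position: [0.5212, 0.3456, 0.1245]
ee_rot: [3.036, 0.794, -0.068]
force: [-0.2, 2.3, 1.7]
width: 0.172
```

Run:
```python
from kn import *
p,M=tool();s=observe()
print(s['force'],s['ft_torque'],s['width'],M[:,2].round(4),s['joints'].round(2))
to([.5208,.3455,.1235],.23)
```

```text
[-0.1977267   2.32123912  1.74805659] [ 0.68348303 -0.28916949  0.16890162] 0.1723942664351168 [-0.0413 -0.014  -0.999 ] [-0.39  0.59 -0.42  1.62  0.25  1.02 -1.94]
now [0.5212 0.3456 0.1245] yaw 0.512 -> xyz cm [-0.04 -0.01  0.11]  turn(deg) 16.1 (or -163.9)
```

arm_command(
  deltas=[
    {"xyz": [0,0,0],"turn": 4,"jaw": 255},
    {"xyz": [0,0,0],"turn": 8,"jaw": 255},
    {"xyz": [0,0,0],"turn": 12,"jaw": 255},
    {"xyz": [0,0,0],"turn": 15,"jaw": 255},
    {"xyz": [0,0,0],"turn": 17,"jaw": 255},
  ],
)

```text
clock: 53.8
position: [0.5207, 0.347, 0.1248]
ee_rot: [3.115, 0.338, -0.067]
force: [-1.6, 3.0, 3.7]
width: 0.171
```

Run:
```python
from kn import *
p,M=tool();s=observe()
print(s['force'],s['ft_torque'],s['width'],M[:,2].round(4),s['joints'].round(2))
to([.5208,.3455,.1235],.23)
```

```text
[-1.5597842   2.99383352  3.65127633] [0.9629645  0.20615189 0.33864385] 0.1708079850963824 [-0.0416 -0.0123 -0.9991] [-0.44  0.58 -0.35  1.62  0.2   1.01 -2.2 ]
now [0.5207 0.347  0.1248] yaw 0.216 -> xyz cm [-0.02  0.15  0.13]  turn(deg) -0.8 (or 179.2)
```

arm_command(
  deltas=[
    {"xyz": [0,0.1,0],"turn": 2,"jaw": 255},
    {"xyz": [0,0.1,0],"turn": 4,"jaw": 255},
    {"xyz": [0,0.1,0],"turn": 5,"jaw": 255},
  ],
)

```text
clock: 54.05
position: [0.5206, 0.3465, 0.1248]
ee_rot: [3.125, 0.207, -0.067]
force: [0.0, 1.7, 0.9]
width: 0.18
```

Run:
```python
from kn import *
p,M=tool();s=observe()
print(s['force'],s['ft_torque'],s['width'],M[:,2].round(4))
to([.5208,.3455,.1235],.23)
```

```text
[0.03949197 1.70325611 0.91901267] [ 0.50943703 -0.09629593  0.74683912] 0.17977067193155227 [-0.0419 -0.0119 -0.9991]
now [0.5206 0.3465 0.1248] yaw 0.132 -> xyz cm [0.02 0.1  0.13]  turn(deg) -5.6 (or 174.4)
```

It is at the stop (torque 0.75 Nm, the jaws are twisting on the bar). Ease off, open, rise straight, look.

arm_command(
  deltas=[
    {"xyz": [0,0,0],"turn": -4,"jaw": 255},
    {"xyz": [0,0,0],"turn": -4,"jaw": 130},
    {"xyz": [0,0,0],"turn": -4,"jaw": 130},
    {"xyz": [0,0,0],"turn": -4,"jaw": 130},
    {"xyz": [0,0,0],"turn": -4,"jaw": 130},
  ],
)

```text
clock: 54.47
position: [0.5205, 0.3461, 0.1246]
ee_rot: [3.117, 0.314, -0.068]
force: [0.3, -0.1, 0.1]
width: 0.413
```

arm_command(
  deltas=[
    {"xyz": [0,0,0],"turn": 0,"jaw": 130},
    {"xyz": [0,0,-1],"turn": 0,"jaw": 130},
    {"xyz": [0,0,-3],"turn": 0,"jaw": 130},
    {"xyz": [0,0,-6],"turn": 0,"jaw": 130},
    {"xyz": [0,0,-9],"turn": 0,"jaw": 130},
  ],
)

```text
clock: 54.88
position: [0.5239, 0.3468, 0.2157]
ee_rot: [3.116, 0.314, -0.07]
force: [0.9, 0.7, -0.1]
width: 0.49
```

arm_command(
  deltas=[
    {"xyz": [0,1,-3],"turn": 0,"jaw": 130},
    {"xyz": [0,4,-6],"turn": 0,"jaw": 130},
    {"xyz": [0,8,-8],"turn": 0,"jaw": 130},
    {"xyz": [0,12,-8],"turn": 0,"jaw": 130},
    {"xyz": [0,16,-8],"turn": 0,"jaw": 130},
  ],
)

```text
clock: 55.3
position: [0.56, 0.1906, 0.2991]
ee_rot: [3.118, 0.316, -0.064]
force: [-0.0, 0.7, -0.9]
width: 0.489
```

arm_command(
  deltas=[
    {"xyz": [0,4,0],"turn": 0,"jaw": 130},
    {"xyz": [0,8,0],"turn": 0,"jaw": 130},
    {"xyz": [0,12,0],"turn": 0,"jaw": 130},
    {"xyz": [0,14,0],"turn": 0,"jaw": 130},
    {"xyz": [0,14,0],"turn": 0,"jaw": 130},
  ],
)

```text
clock: 55.72
position: [0.5891, 0.0462, 0.3003]
ee_rot: [3.116, 0.301, -0.063]
force: [0.4, 0.2, 0.0]
width: 0.488
```

Run:
```python
from kn import *
s=avg('scene',6);t=avg('top',6);print(observe()['clock'])
for n,d in(('top',t),('scene',s)):
    C=cloud(d); z=C[...,2]; near=(np.hypot(C[...,0]-.521,C[...,1]-.347)<.13)
    m=near&(z>.135)&(z<.16); print(n,'bar',m.sum(),cv2.minAreaRect((C[m][:,:2]*1000).astype(np.float32)),np.median(C[m][:,2]))
    m=near&(np.hypot(C[...,0]-.521,C[...,1]-.347)<.08)&(z>.11)&(z<.13);P=C[m]; print(' covtop',m.sum(),cv2.minEnclosingCircle((P[:,:2]*1000).astype(np.float32)),P.mean(0).round(4))
    A=np.c_[P[:,:2]-P[:,:2].mean(0),np.ones(len(P))];print(' slopes',np.linalg.lstsq(A,P[:,2],rcond=None)[0].round(4))
    m=near&(z>.033)&(z<.047);print(' deck',cv2.minAreaRect((C[m][:,:2]*1000).astype(np.float32)))
a=cv2.resize(s['frame'][180:310,190:330,::-1],None,fx=4,fy=4,interpolation=2);b=cv2.resize(t['frame'][145:225,180:270,::-1],(585,520),interpolation=2)[:,:]
cv2.imwrite('pics/f1.png',a);cv2.imwrite('pics/f2.png',b)
```

```text
56.3167
top bar 146 ((520.8687133789062, 345.55487060546875), (69.43633270263672, 16.727825164794922), 12.644932746887207) 0.1447093638882544
 covtop 1675 ((520.4963989257812, 346.11871337890625), 71.36459350585938) [0.5197 0.3438 0.119 ]
 slopes [0.0016 0.0035 0.119 ]
 deck ((523.9299926757812, 346.5195007324219), (176.3957977294922, 161.79034423828125), 12.819775581359863)
scene bar 237 ((523.5789794921875, 348.0232238769531), (70.91310119628906, 16.731433868408203), 12.013047218322754) 0.14519021037222912
 covtop 1663 ((523.9312133789062, 347.9050598144531), 71.48353576660156) [0.5125 0.3608 0.1202]
 slopes [ 0.0199 -0.0275  0.1202]
 deck ((529.559326171875, 349.6356506347656), (182.5707244873047, 159.89926147460938), 12.968729972839355)
```

View pics/f1.png

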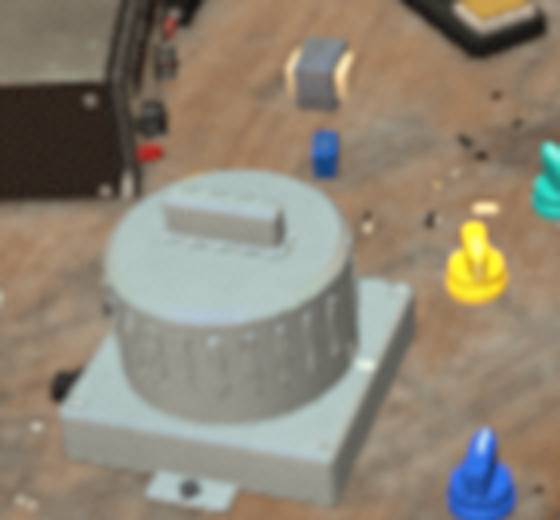

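View pics/f2.png

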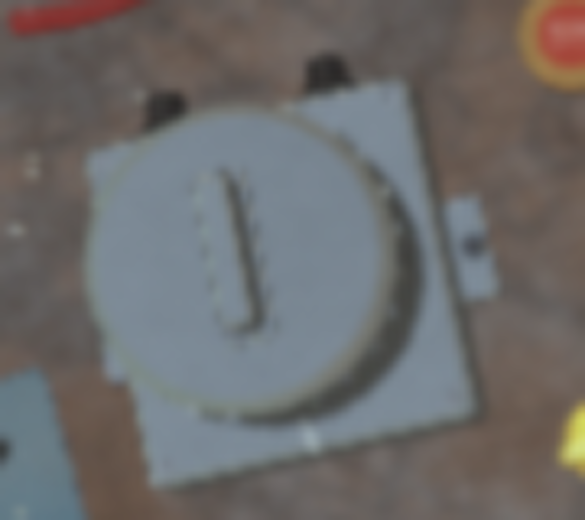

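The bar is in line with the box (12.6° against 12.8°). The cover's top is level at 0.119 m, the same reading as at the start, and it sits centred. I hand the job in.

```bash
python3 -c "
from cell import sign_off,observe
print(observe()['force']);print(sign_off())"
```

```text
[-0.31904139  0.02445928  0.59735243]
the job is handed in; nothing more can be done
None
```

The job is done and handed in at about 56 s of robot time. `sign_off` reports no verdict, so the outcome rests on my own checks.

**What I did:** I unlocked the cover, lifted it off and set it upright on the mat. I then pressed all three black knobs home on their own spindles, put the cover back on and twisted it clockwise to its stop.

**Last checks:**
- **Knobs:** each slid on with almost no axial resistance until the end. Each seated at the height of the steel plate with 17 to 20 N of press. I saw all three upright on the box before the cover went back, but they are hidden under it now.
- **Cover angle:** in the top view the cover's bar lies at 12.6° and the box at 12.8°, so it is locked. The torque rose to 0.75 Nm at the stop.
- **Cover seat:** the top camera puts the cover within about 1 mm of the box axis. Its top reads 0.119 m, as it did at the start, and it is level within 0.004 rad.
- **Robot:** the gripper is open and well clear of everything.

**Disagreements and drift:**
- **Camera offset:** the scene camera reads about 3 mm higher in y than the top camera. The arm's own readings agreed with the top camera, so I used that.
- **Marks and tilt:** the two views of the spindle marks differed by 0.16 to 0.3 rad, and their average fitted every time. The scene depth shows the cover's top tilted by 0.02 to 0.03 rad, which the top view does not.
- **Tool tilt:** the tool tilted gradually to about 0.05 rad over the run. I opened the jaws once with the cover on the box so it could settle flat before the twist.

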